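# Shim a rocking freezer rack and put its boxes back

## Task

The freezer-box rack rocks because the foot at its front right corner hangs clear of the bench: slide the loose black shim plates under that foot from the front, flat on one another and well under it, one by one until no more fit (one may be there already), then press down on the rubber pad beside that corner to prove that it no longer rocks. After that stand every loose box fully home in its own slot (same number of bars on box and slot), and lay any shims left over flat in the grey tray; leave everything else where it is.

Things in the scene. Friction and masses are not known exactly. Their poses are not given: they have to be found in the camera images.
- base: dark steel stop block, 14 x 36 mm, 16 mm high, fixed behind the rack's hanging foot. Origin on the bench below that foot's centre; x points into the rack (shims are slid in this way), y left along the rack. Its near face, where shims stop, is at x = +27 mm
- rack: aluminium rack, 390 (y) x 176 (x) mm, 95 mm high: three empty slots at its right (-y) end, fixed boxes in the rest. Origin on the bench at the middle of its rocking line (through front left and rear right feet), 70 mm in x, 180 mm in y from base. Level at rest, front right foot up; pressed or loaded there it tips until that foot meets shims or bench (0.15 rad). It cannot slide
- foot (a point): centre of the underside of the rack's front right foot (32 x 32 mm), 20 mm above the bench when the rack is level: room for three shims and 2 mm of play. Its front edge has a small sloped lead-in, and the rack's deck edge is 18 mm in front of the foot's centre, underside 44 mm above the bench
- press (a point): top centre of the round rubber pad, 36 mm across, on a flat ear beside the front right corner: the place to press down, with 5 to 15 N. It is 53 mm above the bench (the ear's hard top is at 50 mm)
- slot_thin (a point): centre of the floor of the slot for the thin box, the first slot from the shimmed corner, marked with one bar on the rack's front; slot 130 mm long (x) by 48 mm wide (y); dividers rise 45 mm and the front and rear walls 30 mm above its floor; axes are the rack's
- slot_mid (a point): centre of the floor of the slot for the middle box, the second slot from the shimmed corner, marked with two bars on the rack's front; slot 130 mm long (x) by 58 mm wide (y); dividers rise 45 mm and the front and rear walls 30 mm above its floor; axes are the rack's
- slot_thick (a point): centre of the floor of the slot for the thick box, the third slot from the shimmed corner, marked with three bars on the rack's front; slot 130 mm long (x) by 68 mm wide (y); dividers rise 45 mm and the front and rear walls 30 mm above its floor; axes are the rack's
- box_thin: the thin white freezer box, standing on the bench: body 115 mm long (its x), 36 mm thick (its y), 60 mm high, with a lift tab on top, 70 mm long in x, 14 mm thick in y, 26 mm high (tab top 86 mm above the box's underside); one bar on its front end (-x); 350 g; origin at the centre of its underside
- box_mid: the middle white freezer box, standing on the bench: body 115 mm long (its x), 46 mm thick (its y), 60 mm high, with a lift tab on top, 70 mm long in x, 14 mm thick in y, 26 mm high (tab top 86 mm above the box's underside); two bars on its front end (-x); 350 g; origin at the centre of its underside
- box_thick: the thick white freezer box, standing on the bench: body 115 mm long (its x), 56 mm thick (its y), 60 mm high, with a lift tab on top, 70 mm long in x, 14 mm thick in y, 26 mm high (tab top 86 mm above the box's underside); three bars on its front end (-x); 350 g; origin at the centre of its underside
- shim1: a flat black plastic shim plate, 140 mm long (its x), 36 mm wide (its y), 6 mm thick (its z), 40 g; origin at the centre of its underside; starts lying on the bench right of the rack
- shim2: a flat black plastic shim plate, 140 mm long (its x), 36 mm wide (its y), 6 mm thick (its z), 40 g; origin at the centre of its underside; starts lying on the bench right of the rack
- shim3: a flat black plastic shim plate, 140 mm long (its x), 36 mm wide (its y), 6 mm thick (its z), 40 g; origin at the centre of its underside; starts lying on the bench right of the rack
- shim4: a flat black plastic shim plate, 140 mm long (its x), 36 mm wide (its y), 6 mm thick (its z), 40 g; origin at the centre of its underside; starts lying on the bench right of the rack
- shim_old: a flat black plastic shim plate, 140 mm long (its x), 36 mm wide (its y), 6 mm thick (its z), 40 g; origin at the centre of its underside; if present, it lies already in place under the foot, sticking out to the front
- tray: grey open tray, 190 mm (x) by 120 mm (y) outside, walls 4 mm thick and 24 mm high, floor 4 mm thick, fixed to the bench; origin at the centre of its underside
- jar: small amber jar, 44 mm across, 70 mm high, a bystander; origin at the centre of its underside
- marker: black marker, 130 mm long and 16 mm thick, lying on the bench, a bystander
- vials: white vial block 75 x 130 mm with eight vials, 72 mm high, a bystander
- beaker: glass beaker, 70 mm across, 90 mm high, a bystander
- wrench: wrench lying on the bench, a bystander

How it is judged:
On the way, in this order (a step that is already met when the one before it is completed fails the run):
1. the shim pack fills the gap under the foot: the top shim is well under it with less than 3.5 mm of play (((x of foot in the frame of shim1 between -0.06 and 0.06 m and y of foot in the frame of shim1 between -0.014 and 0.014 m and z of foot in the frame of shim1 between 0.003 and 0.0095 m and angle between shim1's own z axis and vertical below 0.07 rad) or (x of foot in the frame of shim2 between -0.06 and 0.06 m and y of foot in the frame of shim2 between -0.014 and 0.014 m and z of foot in the frame of shim2 between 0.003 and 0.0095 m and angle between shim2's own z axis and vertical below 0.07 rad) or (x of foot in the frame of shim3 between -0.06 and 0.06 m and y of foot in the frame of shim3 between -0.014 and 0.014 m and z of foot in the frame of shim3 between 0.003 and 0.0095 m and angle between shim3's own z axis and vertical below 0.07 rad) or (x of foot in the frame of shim4 between -0.06 and 0.06 m and y of foot in the frame of shim4 between -0.014 and 0.014 m and z of foot in the frame of shim4 between 0.003 and 0.0095 m and angle between shim4's own z axis and vertical below 0.07 rad) or (x of foot in the frame of shim_old between -0.06 and 0.06 m and y of foot in the frame of shim_old between -0.014 and 0.014 m and z of foot in the frame of shim_old between 0.003 and 0.0095 m and angle between shim_old's own z axis and vertical below 0.07 rad))), for 0.3 s.
2. the corner is pressed down with more than 3 N and the rack stays within 0.035 rad of level (contact force between any of the fingers, the arm and rack above 3 N and angle between rack's own z axis and vertical below 0.035 rad), for 0.1 s.
3. every loose box is fully home in its own slot (x of box_thin in the frame of slot_thin between -0.014 and 0.014 m and y of box_thin in the frame of slot_thin between -0.01 and 0.01 m and z of box_thin in the frame of slot_thin below 0.006 m and angle between the z axis of each of box_thin, box_mid, box_thick and the z axis of rack, either way round below 0.12 rad and x of box_mid in the frame of slot_mid between -0.014 and 0.014 m and y of box_mid in the frame of slot_mid between -0.01 and 0.01 m and z of box_mid in the frame of slot_mid below 0.006 m and x of box_thick in the frame of slot_thick between -0.014 and 0.014 m and y of box_thick in the frame of slot_thick between -0.01 and 0.01 m and z of box_thick in the frame of slot_thick below 0.006 m), for 0.2 s.
At the end, for the whole second after the job is handed in: Shims flat under the foot (its centre 10 mm or more inside their ends, within 14 mm of their centre lines), under 3.5 mm of play; other shims flat in the tray; each box home in its own slot (within 6 mm of its floor); rack within 0.035 rad of level; all at rest (all of step 3 and ((x of foot in the frame of shim1 between -0.06 and 0.06 m and y of foot in the frame of shim1 between -0.014 and 0.014 m and z of foot in the frame of shim1 between 0.003 and 0.0095 m and angle between shim1's own z axis and vertical below 0.07 rad) or (x of foot in the frame of shim2 between -0.06 and 0.06 m and y of foot in the frame of shim2 between -0.014 and 0.014 m and z of foot in the frame of shim2 between 0.003 and 0.0095 m and angle between shim2's own z axis and vertical below 0.07 rad) or (x of foot in the frame of shim3 between -0.06 and 0.06 m and y of foot in the frame of shim3 between -0.014 and 0.014 m and z of foot in the frame of shim3 between 0.003 and 0.0095 m and angle between shim3's own z axis and vertical below 0.07 rad) or (x of foot in the frame of shim4 between -0.06 and 0.06 m and y of foot in the frame of shim4 between -0.014 and 0.014 m and z of foot in the frame of shim4 between 0.003 and 0.0095 m and angle between shim4's own z axis and vertical below 0.07 rad) or (x of foot in the frame of shim_old between -0.06 and 0.06 m and y of foot in the frame of shim_old between -0.014 and 0.014 m and z of foot in the frame of shim_old between 0.003 and 0.0095 m and angle between shim_old's own z axis and vertical below 0.07 rad)) and ((x of foot in the frame of shim1 between -0.06 and 0.06 m and y of foot in the frame of shim1 between -0.014 and 0.014 m and z of foot in the frame of shim1 between 0.003 and 0.024 m and angle between shim1's own z axis and vertical below 0.07 rad) or (x of shim1 in the frame of tray between -0.05 and 0.05 m and y of shim1 in the frame of tray between -0.05 and 0.05 m and z of shim1 in the frame of tray below 0.024 m and angle between shim1's own z axis and vertical below 0.2 rad)) and ((x of foot in the frame of shim2 between -0.06 and 0.06 m and y of foot in the frame of shim2 between -0.014 and 0.014 m and z of foot in the frame of shim2 between 0.003 and 0.024 m and angle between shim2's own z axis and vertical below 0.07 rad) or (x of shim2 in the frame of tray between -0.05 and 0.05 m and y of shim2 in the frame of tray between -0.05 and 0.05 m and z of shim2 in the frame of tray below 0.024 m and angle between shim2's own z axis and vertical below 0.2 rad)) and ((x of foot in the frame of shim3 between -0.06 and 0.06 m and y of foot in the frame of shim3 between -0.014 and 0.014 m and z of foot in the frame of shim3 between 0.003 and 0.024 m and angle between shim3's own z axis and vertical below 0.07 rad) or (x of shim3 in the frame of tray between -0.05 and 0.05 m and y of shim3 in the frame of tray between -0.05 and 0.05 m and z of shim3 in the frame of tray below 0.024 m and angle between shim3's own z axis and vertical below 0.2 rad)) and ((x of foot in the frame of shim4 between -0.06 and 0.06 m and y of foot in the frame of shim4 between -0.014 and 0.014 m and z of foot in the frame of shim4 between 0.003 and 0.024 m and angle between shim4's own z axis and vertical below 0.07 rad) or (x of shim4 in the frame of tray between -0.05 and 0.05 m and y of shim4 in the frame of tray between -0.05 and 0.05 m and z of shim4 in the frame of tray below 0.024 m and angle between shim4's own z axis and vertical below 0.2 rad)) and angle between rack's own z axis and vertical below 0.035 rad and linear speed of each of shim1, shim2, shim3, shim4, shim_old, box_thin, box_mid, box_thick below 0.02 m/s); the robot touches nothing.
It fails at once if a bystander is moved more than 40 mm (distance of any of jar, marker, vials, beaker, wrench from where it was at the start of the episode above 0.04 m).
Of shim4, shim_old only 1 to 2 are there at a start; the rules pass over those that are not, and their reading is None.
Of box_thin, box_mid, box_thick only 2 to 3 are there at a start; the rules pass over those that are not, and their reading is None.
At some moment in a run one of box_thin, box_mid, box_thick may be knocked a few centimetres aside while the robot is not near it.
It also fails if it takes over 210 s, if anything falls off the work surface, if the arm or the gripper's body presses on something with over 40 N, if the wrist force passes 120 N, or if a joint passes its speed limit or range.

## Robot

A 6-joint arm with a two-finger parallel gripper is mounted at the origin on the work surface. World frame = base frame: x ahead of the robot, y to its left, z up, the work surface at z = 0. Lengths are in m, angles in rad, forces in N, time in s.
With the tool pointing down it reaches from about 0.275 to 0.85 m from the base axis. Payload 19 kg.
Tool frame: the origin (TCP) lies at the very end of the fingers, on their centre line; the grasp point (between the pads) lies 19 mm behind it; z points along the fingers, y is the line along which they close (so a half turn about z gives the same grasp; the last joint's range is limited). The gripper opens to 85 mm and grips with 20 to 120 N. Pads are 22 mm wide; open, the fingers measure 114 mm over their backs; the gripper's body (76 mm by 85 mm) begins 54 mm behind the grasp point. The pads swing forward as they close: fully open they stand 13 mm farther back than shut.
Start: joints at [1.06, 0.15, 1.437, -0, 1.554, -0.134], TCP at [0.212, 0.535, 0.231] pointing down, gripper open.
Joint ranges: [-2.8, 2.8], [-0.68, 2.1], [0.12, 2.68], [-1.39, 4.53], [0.16, 2.79], [-2.81, 2.81]. Speed limits (rad/s): [1.89, 1.89, 2.22, 3.01, 3.01, 3.01].

## Interface

Orientations are given as a unit quaternion [w, x, y, z].
In Python, from station import arm gives the robot as it stands.
- The arm moves only by the tool arm_command, never from a script. Its argument "deltas" is a list of rows, each a list of 3 entries, a list of its own where there are three numbers: the turn, a rotation vector about the tool's x, y, z in degrees, then the shift along the tool's x, y, z in m, then the opening, from -1 (shut) to 1 (fully open). A call has 1 to 20 rows; each row is the pose to reach, as a shift and turn from the pose commanded when the call began, along the tool's axes at that moment; what a row does not reach only later rows make up. A row lasts 1/10 s, in which the tool goes at most 50 mm and 8.59 degrees, less where a joint would pass 70% of its speed; a pose out of reach is approached as far as the arm can. A call with a gripper value outside its range is refused whole. The fingers move at their own pace and stop on an object; the grip force is fixed at half the most. Time passes only in rows, so rows that repeat a pose let the fingers close. It gives the time, the measured TCP pose, the force, the opening and the grip force at its end, in the units of the state.
- arm.observe(): the state, without advancing time (a new reading comes with each control period).
- arm.get_image(name): name is "side" or "top"; returns a dict with "color" (384x512x3 uint8, red, green, blue), "mtx" (3x3 intrinsics, pixels), "k1" (the pictures are not rectified: a ray, as slopes to the right and down, at radius r is drawn at 1 + k1 r^2 times it, then the intrinsics apply), "position" and "orientation" of the camera in the world. Camera axes: x right, y up, looking along -z (the intrinsics and any distortion apply to the point x, -y, -z); pixel columns grow to the right and rows downward; lengths in m; the calibration is good to about 2 mm. A picture is of the moment at which its call begins. There is no depth.
- arm.job_done(): hands the job in; it is judged then, once.
The state is a dict: "clock": time; "joint_pos": joint angles; "dq": joint speeds; "tau": joint torques, N m; "eef_pos": TCP position; "ee_rot": TCP orientation; "wrist_force": force on the tool from outside, world axes, zero at the start; "ft_torque": the same for the moment, N m; "opening": finger opening in m; "finger_force": force on a finger pad.
Only numpy, scipy, OpenCV 4.12 (cv2) and the standard library are available. Lean on these libraries where they do the work, as an engineer would, in place of code of your own. Each camera call takes 0.05 s, during which the arm holds its last target. There are 200 camera calls.

## Working session

There is one attempt and no reset: what is moved stays moved. The work goes in short steps, Python scripts to look and compute and a tool call to move; the robot and the scene stay as the last step left them, time stands still between calls to the robot, and variables do not carry over. Pictures are saved under pics/ and viewed, at most 15 in all, crops included, and the job is handed in when it is done.

Besides the shell and the picture viewer there is one more tool, called as name(argument=value, ...), one argument or row to a line, values as JSON. arm_command: Moves the arm, as the interface text tells. Its arguments: {"type":"object","properties":{"deltas":{"type":"array","items":{"type":"array"}}},"required":["deltas"]}

```bash
ls; mkdir -p pics; python3 - <<'E'
from station import arm
import cv2,numpy as np
for n in("top","side"):
    d=arm.get_image(n); cv2.imwrite(f"pics/{n}0.png",cv2.resize(d["color"][:,:,::-1],(800,600),interpolation=cv2.INTER_CUBIC)); print(n,d["mtx"],d["k1"],d["position"],d["orientation"])
    np.save(f"{n}0.npy",d["color"])
print(arm.observe())
E
```

```text
pics
top [[398.88418279   0.         261.13081507]
 [  0.         398.88418279 189.44211402]
 [  0.           0.           1.        ]] -0.11599593630853482 [0.39301289 0.01446771 1.56568046] [-0.69860666 -0.03444371  0.04070776  0.71351611]
side [[438.25186825   0.         251.00281089]
 [  0.         438.25186825 194.89828233]
 [  0.           0.           1.        ]] -0.016970215092002874 [ 0.25165739 -0.95422748  1.15068097] [ 0.92614512  0.35294411 -0.05124085 -0.12271934]
{'clock': 0.1, 'joint_pos': array([ 1.06000508e+00,  1.50929761e-01,  1.43793669e+00,  4.25844366e-06,
        1.55381923e+00, -1.33996517e-01]), 'dq': array([ 0.00155931, -0.00242855, -0.00061619,  0.00010172,  0.00092333,
       -0.00058094]), 'tau': array([ 5.35668703e-03, -7.14380121e+01, -5.71786308e+01, -1.80004126e-04,
        7.06224018e-03, -3.89899867e-05]), 'eef_pos': array([0.21147325, 0.53446314, 0.23075446]), 'ee_rot': array([-1.75175108e-04,  1.87284869e-01,  9.82305492e-01, -5.17681350e-04]), 'wrist_force': array([ 0.1471792 , -0.38184376, -0.51058934]), 'ft_torque': array([-0.05958869, -0.01696064, -0.00714339]), 'finger_force': 0.0, 'opening': 0.08561802752656758}
```

View pics/top0.png

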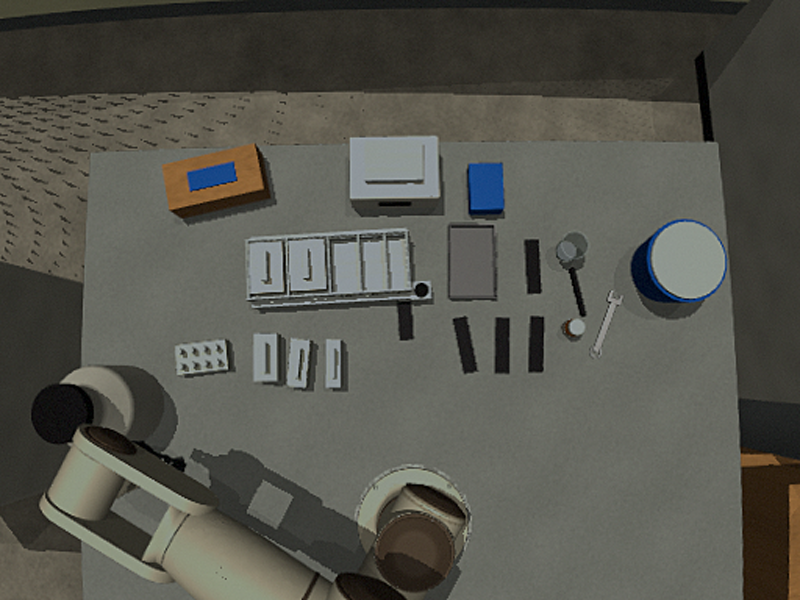

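View pics/side0.png

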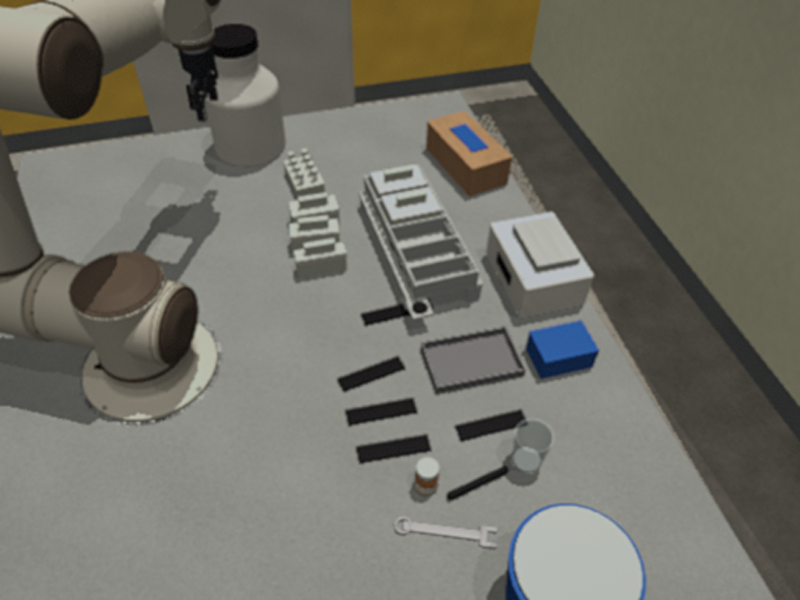

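Top view: rack at px (245–430, 230–305) with an old shim sticking out at (405,320). Pad is at (421,289), the tray at (472,261) and four loose shims at (465,345), (502,345), (536,345), (532,266). Boxes thick/mid/thin are at (265,357), (300,362), (334,363). Side view agrees.

```bash
cat > h.py <<'E'
import numpy as np,cv2
from scipy.spatial.transform import Rotation as R
def cam(d):
    q=np.array(d["orientation"]); return R.from_quat(q[[1,2,3,0]]).as_matrix()
def ray(d,uv):
    uv=np.atleast_2d(np.asarray(uv,float)); K=d["mtx"]
    p=(uv-[K[0,2],K[1,2]])/[K[0,0],K[1,1]]; s=p.copy()
    for _ in range(20): s=p/(1+d["k1"]*(s**2).sum(1,keepdims=True))
    v=np.c_[s[:,0],-s[:,1],-np.ones(len(s))]@cam(d).T
    return np.array(d["position"]),v
def plane(d,uv,z):
    c,v=ray(d,uv); return c+v*((z-c[2])/v[:,2:])
def proj(d,X):
    p=(np.atleast_2d(X)-d["position"])@cam(d); s=np.c_[p[:,0],-p[:,1]]/-p[:,2:]
    s=s*(1+d["k1"]*(s**2).sum(1,keepdims=True)); K=d["mtx"]
    return s*[K[0,0],K[1,1]]+[K[0,2],K[1,2]]
def tri(d1,uv1,d2,uv2):
    c1,v1=ray(d1,uv1);c2,v2=ray(d2,uv2);v1,v2=v1[0],v2[0]
    t=np.linalg.lstsq(np.c_[v1,-v2],c2-c1,rcond=None)[0]
    a,b=c1+t[0]*v1,c2+t[1]*v2; return (a+b)/2,np.linalg.norm(a-b)
def rects(d,mask,z,amin,amax):
    """contours -> world quad on plane z -> centre, size, yaw of long axis"""
    out=[]
    for c in cv2.findContours(mask.astype(np.uint8),cv2.RETR_EXTERNAL,cv2.CHAIN_APPROX_NONE)[0]:
        a=cv2.contourArea(c)
        if amin<a<amax:
            P=plane(d,c[:,0],z)[:,:2]; (x,y),(w,h),t=cv2.minAreaRect((P*1000).astype(np.float32))
            if w<h: w,h,t=h,w,t+90
            t=(t+90)%180-90; px=c[:,0].mean(0)
            out.append((px.round(),round(x,1),round(y,1),round(w),round(h),round(t,1)))
    return out
def shot(tag):
    from station import arm
    r={}
    for n in("top","side"):
        d=arm.get_image(n); r[n]=d; np.save(f"{tag}_{n}.npy",d,allow_pickle=True)
    return r
def load(tag,n): return np.load(f"{tag}_{n}.npy",allow_pickle=True).item()
E
python3 - <<'E'
from h import *
r=shot("a")
for n in("top","side"):
    d=r[n];g=d["color"].max(2)
    print(n,"dark");[print(o) for o in rects(d,g<50,0.006 if n=="top" else .006,100,1500)]
    hsv=cv2.cvtColor(d["color"],cv2.COLOR_RGB2HSV)
    w=(hsv[:,:,2]>145)
    print("white z=.086");[print(o) for o in rects(d,w,.06,100,8000)]
d=r["top"];im=d["color"][:,:,::-1]
a=cv2.resize(im[135:260,100:330],None,fx=3.4,fy=3.4,interpolation=cv2.INTER_CUBIC);cv2.imwrite("pics/c1.png",cv2.convertScaleAbs(a,alpha=1.3))
d=r["side"];im=d["color"][:,:,::-1]
a=cv2.resize(im[90:260,170:360],None,fx=3.5,fy=3.5,interpolation=cv2.INTER_CUBIC);cv2.imwrite("pics/c2.png",cv2.convertScaleAbs(a,alpha=1.3))
E
```

```text
top dark
(array([241., 368.]), -123.4, 89.1, 327, 128, 89.0)
(array([ 15., 330.]), 0.9, 993.9, 138, 118, -69.0)
(array([279., 319.]), 56.7, -60.4, 167, 36, 62.0)
(array([ 65., 332.]), 51.0, 780.6, 300, 160, 60.9)
(array([492., 273.]), 194.6, -931.5, 182, 145, 82.8)
(array([ 92., 255.]), 316.7, 665.4, 165, 95, 18.5)
(array([321., 221.]), 432.3, -233.1, 137, 32, -2.0)
(array([297., 220.]), 434.3, -139.5, 139, 34, 10.0)
(array([343., 220.]), 434.0, -318.3, 137, 36, -2.3)
(array([225., 197.]), 496.0, 165.7, 430, 102, -87.8)
(array([341., 170.]), 630.8, -319.0, 137, 34, 0.5)
(array([416., 177.]), 600.0, -625.3, 186, 92, 21.6)
(array([150., 124.]), 824.5, 457.7, 276, 132, -53.3)
white z=.086
(array([136., 367.]), -119.4, 470.4, 284, 75, 58.9)
(array([103., 342.]), -16.7, 606.2, 141, 39, -29.4)
(array([ 61., 346.]), -33.2, 774.8, 332, 35, 60.0)
(array([255., 316.]), 79.3, 20.1, 248, 117, -71.8)
(array([ 47., 310.]), 106.7, 828.1, 146, 83, -31.4)
(array([ 86., 304.]), 133.3, 679.1, 330, 31, 60.7)
(array([130., 229.]), 415.7, 507.0, 125, 69, -83.6)
(array([213., 232.]), 396.5, 183.9, 113, 30,
[... 1381 characters left out ...]
 112.7, -71.6, 208, 65, 74.1)
(array([361., 217.]), 831.5, -198.8, 117, 83, -0.1)
(array([100., 198.]), 31.7, 109.0, 147, 37, 66.7)
(array([205., 162.]), 400.8, 185.1, 120, 40, 1.1)
(array([268., 154.]), 631.9, 162.1, 115, 25, 3.6)
(array([200., 145.]), 402.2, 277.3, 118, 64, -5.9)
(array([345., 160.]), 893.1, 68.6, 235, 165, 90.0)
(array([200., 130.]), 416.5, 356.3, 120, 70, -0.2)
(array([273., 135.]), 660.0, 222.2, 464, 156, -84.5)
(array([195., 110.]), 418.2, 490.8, 134, 77, -82.9)
(array([300.,  88.]), 880.8, 525.8, 252, 126, -78.9)
(array([162.,  58.]), 360.5, 926.8, 230, 103, 56.1)
(array([17., 17.]), -311.2, 1488.4, 433, 223, -84.1)
(array([68.,  3.]), -106.3, 1559.6, 412, 178, -15.1)
```

View pics/c1.png

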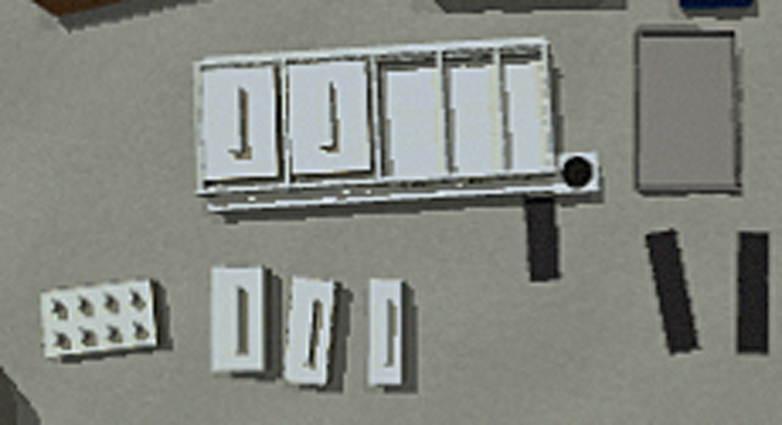

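View pics/c2.png

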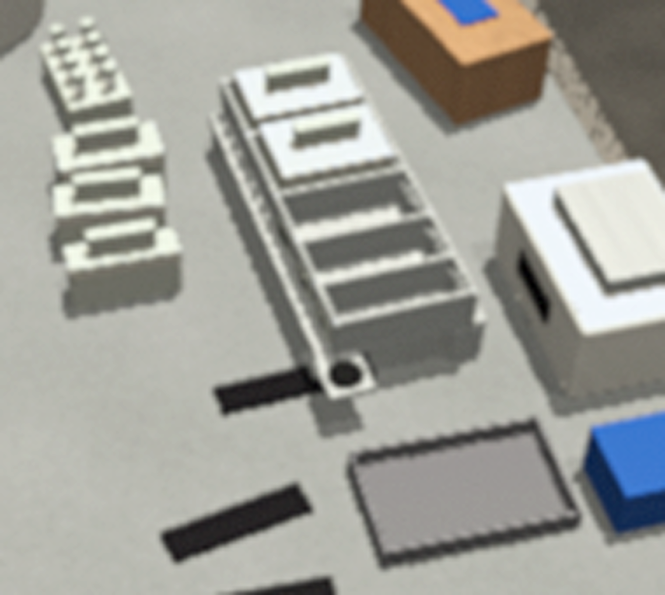

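```bash
python3 - <<'E'
from h import *
t,s=load("a","top"),load("a","side")
S=1.35;ims=[]
for d in(t,s):
    H,W=297,702
    vv,uu=np.mgrid[0:H,0:W]; X=np.c_[(.74-vv.ravel()/S/1000),(.42-uu.ravel()/S/1000),np.full(H*W,.095)]
    p=proj(d,X).astype(np.float32).reshape(H,W,2)
    im=cv2.remap(d["color"][:,:,::-1].copy(),p,None,cv2.INTER_CUBIC)
    im=cv2.convertScaleAbs(im,alpha=1.3)
    for k in range(0,520,50):
        u=int((20+k)*S); cv2.line(im,(u,0),(u,6),(0,0,255),1)
    for k in range(0,220,50):
        v=int((40+k)*S); cv2.line(im,(0,v),(6,v),(0,0,255),1)
    ims.append(im)
cv2.imwrite("pics/orth.png",np.vstack(ims))
# pad
c=[]
for d,(u,v) in((t,(269.5,185)),(s,(268,197))):
    g=d["color"].max(2)
    m=np.zeros_like(g); cv2.circle(m,(int(u),int(v)),9,1,-1)
    mm=(g<70)&(m>0)
    n,l,st,ce=cv2.connectedComponentsWithStats(mm.astype(np.uint8))
    print([(st[i,4],st[i,:4],ce[i]) for i in range(1,n)]); i=1+np.argmax(st[1:,4]);c.append(ce[i])
print(tri(t,c[0],s,c[1]),plane(t,c[0],.053),plane(s,c[1],.053))
# tray inner floor & old shim
for n,d in(("top",t),("side",s)):
    g=d["color"].astype(int)
    seed=tuple(proj(d,[[.62,-.16,.004]])[0].round().astype(int))
    m=np.zeros((386,514),np.uint8); cv2.floodFill(d["color"].copy(),m,tuple(map(int,seed)),0,(9,)*3,(9,)*3,4|cv2.FLOODFILL_FIXED_RANGE)
    print(n,seed,rects(d,m[1:-1,1:-1],.004,200,6000))
E
```

```text
[(np.int32(4), array([263, 178,   2,   3], dtype=int32), array([263.5, 179. ])), (np.int32(63), array([265, 181,   9,   9], dtype=int32), array([269.23809524, 185.19047619])), (np.int32(1), array([276, 184,   1,   1], dtype=int32), array([276., 184.])), (np.int32(3), array([261, 186,   3,   1], dtype=int32), array([262., 186.])), (np.int32(3), array([276, 187,   1,   3], dtype=int32), array([276., 188.])), (np.int32(23), array([264, 191,  12,   4], dtype=int32), array([269.43478261, 192.39130435]))]
[(np.int32(5), array([274, 191,   3,   5], dtype=int32), array([275.4, 193. ])), (np.int32(47), array([265, 193,   8,   7], dtype=int32), array([268.21276596, 196.23404255])), (np.int32(10), array([259, 197,   4,   6], dtype=int32), array([260.5, 199.9]))]
(array([ 0.57117135, -0.03222661,  0.05477227]), np.float64(0.0027838033297511865)) [[ 0.57000459 -0.03200277  0.053     ]] [[ 0.57309379 -0.03086858  0.053     ]]
top (np.int64(301), np.int64(173)) [(array([301., 167.]), 646.5, -162.5, 169, 107, -1.2)]
side (np.int64(293), np.int64(232)) [(array([301., 230.]), 648.7, -159.1, 175, 96, -1.5)]
```

View pics/orth.png

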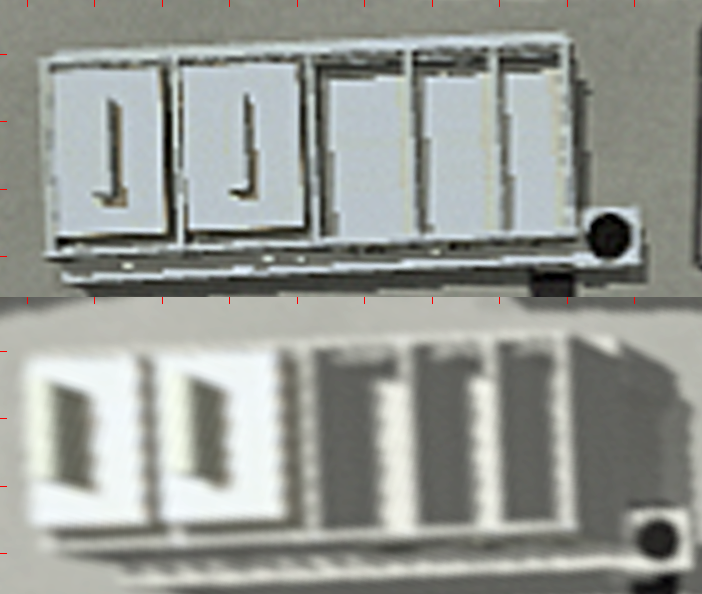

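Orthos: divider tops at u≈312/413/498/570 give pitches of 75/63/53 mm, matching 68/58/48 slots plus 5 mm walls. Rack yaw is about +2°. The pad triangulates to z=0.055, against 0.053 given. Next I measure the old shim's line.

```bash
python3 - <<'E'
from h import *
for n in("top","side"):
    d=load("a",n); g=d["color"].max(2)
    uv=proj(d,[[x,y,.006] for x in(.40,.54) for y in(-.05,.06)]); lo,hi=uv.min(0).astype(int),uv.max(0).astype(int)
    m=np.zeros_like(g); m[lo[1]:hi[1],lo[0]:hi[0]]=1
    v,u=np.nonzero((g<50)&(m>0)); P=plane(d,np.c_[u,v],.006)[:,:2]
    P=P[(P[:,0]<.53)&(P[:,0]>.4)]
    print(n,len(P),"xmin",np.sort(P[:,0])[:6].round(4))
    for a in np.arange(.45,.53,.01):
        q=P[(P[:,0]>=a)&(P[:,0]<a+.01),1]; 
        if len(q): print(round(a,3),q.min().round(4),q.max().round(4),q.mean().round(4))
E
```

```text
top 175 xmin [0.4512 0.4513 0.4514 0.4514 0.4515 0.4548]
0.45 -0.0102 0.0212 0.0072
0.46 -0.0065 0.021 0.0072
0.47 -0.0067 0.0246 0.0084
0.48 -0.0069 0.0245 0.0088
0.49 -0.0072 0.0242 0.008
0.5 -0.0074 0.0241 0.0066
0.51 -0.0037 0.0239 0.0115
0.52 -0.0039 0.0237 0.0093
side 142 xmin [0.4572 0.4583 0.4584 0.4594 0.4595 0.4596]
0.45 -0.0085 0.0197 0.0073
0.46 -0.0094 0.0188 0.0056
0.47 -0.0085 0.0206 0.0054
0.48 -0.0068 0.0215 0.0066
0.49 -0.0077 0.0206 0.0071
0.5 -0.0077 0.0224 0.0075
0.51 -0.0051 0.0233 0.0081
0.52 -0.006 0.0224 0.0085
```

arm_command(
  deltas=[
    [[0,0,0],[0,0,0],-0.1],
    [[0,0,0],[0,0,0],-0.1],
    [[0,0,0],[0,0,0],-0.1],
    [[0,0,0],[0,0,0],-0.1],
    [[0,0,0],[0,0,0],-0.1],
  ],
)

```text
clock: 0.7
eef_pos: [0.2116, 0.5346, 0.2313]
ee_rot: [-0.0, 0.187, 0.982, -0.0]
wrist_force: [-0.1, 0.7, 0.2]
opening: 0.0383
finger_force: 0.0
```

```bash
cat > p.py <<'E'
import sys,numpy as np
from station import arm
from scipy.spatial.transform import Rotation as R
# args: x y z yaw(deg of tool -x axis vs world x); pose after pose; deltas relative to the current pose
o=arm.observe();q=o["ee_rot"];A=R.from_quat(q[[1,2,3,0]]);p=o["eef_pos"]
for a in sys.argv[1:]:
    x,y,z,w=map(float,a.split(","))
    T=R.from_euler("z",w,degrees=True)*R.from_matrix(np.diag([-1.,1,-1]))
    print(a,"rot",np.rad2deg((A.inv()*T).as_rotvec()).round(2),"shift",A.inv().apply([x-p[0],y-p[1],z-p[2]]).round(4))
E
python3 p.py .3966,-.147,.15,10 .3966,-.147,.0,10
```

```text
.3966,-.147,.15,10 rot [ -0.    -0.   -31.59] shift [-0.4229 -0.5657  0.0813]
.3966,-.147,.0,10 rot [ -0.    -0.   -31.59] shift [-0.4229 -0.5657  0.2313]
```

arm_command(
  deltas=[
    [[0,0,-31.6],[-0.4229,-0.5657,0.081],0.3],
    [[0,0,-31.6],[-0.4229,-0.5657,0.081],0.3],
    [[0,0,-31.6],[-0.4229,-0.5657,0.081],0.3],
    [[0,0,-31.6],[-0.4229,-0.5657,0.081],0.3],
    [[0,0,-31.6],[-0.4229,-0.5657,0.081],0.3],
    [[0,0,-31.6],[-0.4229,-0.5657,0.081],0.3],
    [[0,0,-31.6],[-0.4229,-0.5657,0.081],0.3],
    [[0,0,-31.6],[-0.4229,-0.5657,0.081],0.3],
    [[0,0,-31.6],[-0.4229,-0.5657,0.081],0.3],
    [[0,0,-31.6],[-0.4229,-0.5657,0.081],0.3],
    [[0,0,-31.6],[-0.4229,-0.5657,0.081],0.3],
    [[0,0,-31.6],[-0.4229,-0.5657,0.081],0.3],
    [[0,0,-31.6],[-0.4229,-0.5657,0.081],0.3],
    [[0,0,-31.6],[-0.4229,-0.5657,0.081],0.3],
    [[0,0,-31.6],[-0.4229,-0.5657,0.081],0.3],
    [[0,0,-31.6],[-0.4229,-0.5657,0.081],0.3],
    [[0,0,-31.6],[-0.4229,-0.5657,0.081],0.3],
    [[0,0,-31.6],[-0.4229,-0.5657,0.081],0.3],
    [[0,0,-31.6],[-0.4229,-0.5657,0.081],0.3],
    [[0,0,-31.6],[-0.4229,-0.5657,0.081],0.3],
  ],
)

```text
clock: 2.7
eef_pos: [0.3967, -0.1462, 0.1506]
ee_rot: [0.0, -0.088, 0.996, -0.0]
wrist_force: [-0.4, 0.0, -0.1]
opening: 0.0557
finger_force: 0.0
```

```bash
python3 p.py .3966,-.147,.15,10 .3966,-.147,.0005,10
```

```text
.3966,-.147,.15,10 rot [-0.03  0.03  0.1 ] shift [ 0.0003 -0.0007  0.0006]
.3966,-.147,.0005,10 rot [-0.03  0.03  0.1 ] shift [ 0.0003 -0.0007  0.1501]
```

arm_command(
  deltas=[
    [[0,0,0],[0,0,0.05],0.3],
    [[0,0,0],[0,0,0.1],0.3],
    [[0,0,0],[0,0,0.13],0.3],
    [[0,0,0],[0,0,0.145],0.3],
    [[0,0,0],[0,0,0.15],0.3],
    [[0,0,0],[0,0,0.15],0.3],
    [[0,0,0],[0,0,0.15],-1],
    [[0,0,0],[0,0,0.15],-1],
    [[0,0,0],[0,0,0.15],-1],
    [[0,0,0],[0,0,0.15],-1],
    [[0,0,0],[0,0,0.15],-1],
  ],
)

```text
clock: 3.8
eef_pos: [0.3973, -0.1473, 0.0018]
ee_rot: [0.001, -0.087, 0.996, -0.001]
wrist_force: [-3.4, 2.9, 12.5]
opening: 0.0336
finger_force: 58.4
```

```bash
python3 p.py .3966,-.147,.04,10 .42,.002,.04,2 .47,.005,.008,2
```

```text
.3966,-.147,.04,10 rot [-0.07  0.09  0.02] shift [ 0.0006  0.0003 -0.0382]
.42,.002,.04,2 rot [-0.07  0.09  8.02] shift [-0.0484  0.143  -0.0383]
.47,.005,.008,2 rot [-0.07  0.09  8.02] shift [-0.0981  0.1373 -0.0062]
```

arm_command(
  deltas=[
    [[0,0,0],[0,0,-0.01],-1],
    [[0,0,0],[0,0,-0.03],-1],
    [[0,0,0],[0,0,-0.04],-1],
    [[0,0,4],[-0.02,0.05,-0.04],-1],
    [[0,0,8],[-0.04,0.1,-0.04],-1],
    [[0,0,8],[-0.0484,0.143,-0.04],-1],
    [[0,0,8],[-0.0484,0.143,-0.04],-1],
    [[0,0,8],[-0.0484,0.143,-0.04],-1],
  ],
)

```text
clock: 4.6
eef_pos: [0.4196, 0.0032, 0.0409]
ee_rot: [0.0, -0.019, 1.0, -0.0]
wrist_force: [1.1, -0.3, 0.5]
opening: 0.033
finger_force: 59.8
```

```bash
python3 - <<'E'
from h import *
r=shot("b")
ims=[]
for n,c in(("top",(.47,.0,.03)),("side",(.47,0,.03))):
    d=r[n];u,v=proj(d,[c])[0].astype(int)
    ims.append(cv2.resize(d["color"][v-50:v+50,u-65:u+65,::-1],(390*2,300*2),interpolation=cv2.INTER_CUBIC)[:, :780])
cv2.imwrite("pics/b.png",cv2.resize(np.hstack(ims),(800,308)))
E
```

```text
(no output)
```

View pics/b.png

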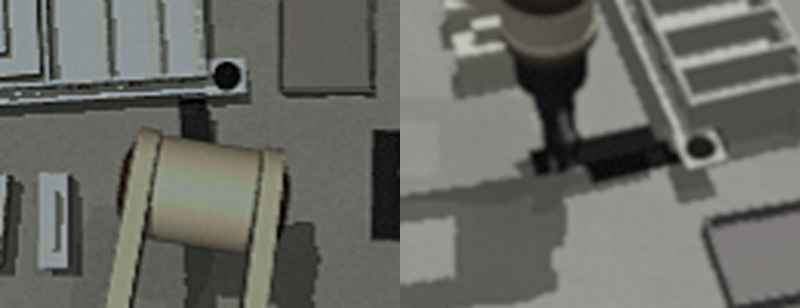

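```bash
python3 p.py .42,.0037,.0095,2 .45,.0048,.0095,2 .475,.0057,.0095,2 .49,.0062,.0095,2
```

```text
.42,.0037,.0095,2 rot [-0.03  0.03  0.  ] shift [-0.0004  0.0022  0.0312]
.45,.0048,.0095,2 rot [-0.03  0.03  0.  ] shift [-0.0304  0.0022  0.0312]
.475,.0057,.0095,2 rot [-0.03  0.03  0.  ] shift [-0.0555  0.0022  0.0312]
.49,.0062,.0095,2 rot [-0.03  0.03  0.  ] shift [-0.0705  0.0022  0.0312]
```

arm_command(
  deltas=[
    [[0,0,0],[0,0.002,0.02],-1],
    [[0,0,0],[0,0.002,0.031],-1],
    [[0,0,0],[0,0.002,0.031],-1],
    [[0,0,0],[-0.01,0.002,0.031],-1],
    [[0,0,0],[-0.02,0.002,0.031],-1],
    [[0,0,0],[-0.03,0.002,0.031],-1],
    [[0,0,0],[-0.04,0.002,0.031],-1],
    [[0,0,0],[-0.047,0.002,0.031],-1],
    [[0,0,0],[-0.052,0.002,0.031],-1],
    [[0,0,0],[-0.054,0.002,0.031],-1],
    [[0,0,0],[-0.054,0.002,0.031],-1],
  ],
)

```text
clock: 5.8
eef_pos: [0.4734, 0.0061, 0.0092]
ee_rot: [-0.0, -0.018, 1.0, -0.0]
wrist_force: [-0.5, -0.2, -0.1]
opening: 0.033
finger_force: 59.8
```

```bash
python3 p.py .483,.006,.0095,2
```

```text
.483,.006,.0095,2 rot [-0.   -0.01  0.01] shift [-0.0096 -0.0005 -0.0003]
```

arm_command(
  deltas=[
    [[0,0,0],[-0.003,0,0],-1],
    [[0,0,0],[-0.006,0,0],-1],
    [[0,0,0],[-0.008,0,0],-1],
    [[0,0,0],[-0.009,0,0],-1],
    [[0,0,0],[-0.009,0,0],-1],
  ],
)

```text
clock: 6.3
eef_pos: [0.4824, 0.0064, 0.0093]
ee_rot: [-0.0, -0.018, 1.0, -0.0]
wrist_force: [-0.4, 0.9, 0.1]
opening: 0.0333
finger_force: 59.8
```

arm_command(
  deltas=[
    [[0,0,0],[-0.002,0,0],-1],
    [[0,0,0],[-0.0035,0,0],-1],
    [[0,0,0],[-0.0035,0,0],-1],
  ],
)

```text
clock: 6.6
eef_pos: [0.486, 0.0066, 0.0093]
ee_rot: [-0.0, -0.018, 1.0, -0.0]
wrist_force: [0.4, -0.5, -0.4]
opening: 0.0332
finger_force: 59.8
```

arm_command(
  deltas=[
    [[0,0,0],[0,0,0.0015],-1],
    [[0,0,0],[0,0,0.0015],-1],
    [[0,0,0],[0,0,0.0015],0.3],
    [[0,0,0],[0,0,0.0015],0.3],
    [[0,0,0],[0,0,0.0015],0.3],
    [[0,0,0],[0,0,0.0015],0.3],
    [[0,0,0],[0,0,-0.02],0.3],
    [[0,0,0],[0,0,-0.06],0.3],
    [[0,0,0],[0.02,0,-0.09],0.3],
    [[0,0,0],[0.05,-0.05,-0.09],0.3],
    [[0,0,0],[0.07,-0.1,-0.09],0.3],
    [[0,0,0],[0.09,-0.15,-0.09],0.3],
    [[0,0,4],[0.09,-0.2,-0.09],0.3],
    [[0,0,4],[0.09,-0.236,-0.09],0.3],
    [[0,0,4],[0.09,-0.236,-0.09],0.3],
    [[0,0,4],[0.09,-0.236,-0.09],0.3],
  ],
)

```text
clock: 8.2
eef_pos: [0.4038, -0.2332, 0.099]
ee_rot: [-0.0, 0.019, 1.0, 0.0]
wrist_force: [-0.9, 0.9, -0.4]
opening: 0.0558
finger_force: 0.0
```

```bash
python3 p.py .393,-.2326,.002,-2; python3 - <<'E'
from h import *
r=shot("c");ims=[]
for n in("top","side"):
    d=r[n];g=d["color"].max(2)
    uv=proj(d,[[x,y,.012] for x in(.40,.55) for y in(-.05,.06)]); lo,hi=uv.min(0).astype(int),uv.max(0).astype(int)
    m=np.zeros_like(g); m[lo[1]:hi[1],lo[0]:hi[0]]=1
    v,u=np.nonzero((g<50)&(m>0)); P=plane(d,np.c_[u,v],.012)[:,:2];P=P[(P[:,0]<.53)&(P[:,0]>.4)]
    print(n,np.sort(P[:,0])[:6].round(4),[(a,P[(P[:,0]>=a)&(P[:,0]<a+.03),1].mean().round(4)) for a in(.46,.49)])
    u,v=proj(d,[[.5,0,.03]])[0].astype(int); ims.append(cv2.resize(d["color"][v-30:v+30,u-40:u+40,::-1],(400,300),interpolation=cv2.INTER_CUBIC))
cv2.imwrite("pics/c.png",np.hstack(ims))
E
```

```text
.393,-.2326,.002,-2 rot [ 0.03 -0.03 -0.12] shift [0.0107 0.0002 0.097 ]
top [0.451  0.4511 0.4511 0.4512 0.4513 0.4545] [(0.46, np.float64(0.0054)), (0.49, np.float64(0.009))]
side [0.4004 0.4004 0.4009 0.4013 0.4014 0.4019] [(0.46, np.float64(0.0179)), (0.49, np.float64(-0.011))]
```

View pics/c.png

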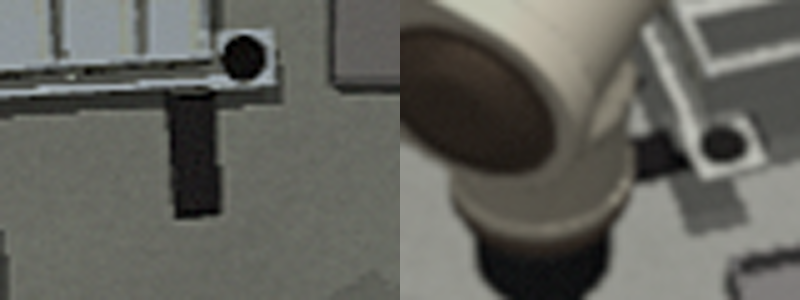

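Both views show the two shims stacked in line (rear end at top-crop (195,215), x≈0.451). Next shim.

arm_command(
  deltas=[
    [[0,0,0],[0.01,0,0.05],0.3],
    [[0,0,0],[0.01,0,0.08],0.3],
    [[0,0,0],[0.01,0,0.094],0.3],
    [[0,0,0],[0.01,0,0.097],0.3],
    [[0,0,0],[0.01,0,0.097],0.3],
    [[0,0,0],[0.01,0,0.097],-1],
    [[0,0,0],[0.01,0,0.097],-1],
    [[0,0,0],[0.01,0,0.097],-1],
    [[0,0,0],[0.01,0,0.097],-1],
    [[0,0,0],[0.01,0,0.097],-1],
  ],
)

```text
clock: 9.3
eef_pos: [0.3949, -0.2323, 0.0038]
ee_rot: [0.001, 0.017, 1.0, -0.0]
wrist_force: [-1.7, 4.5, 13.4]
opening: 0.0323
finger_force: 58.3
```

```bash
python3 p.py .42,.004,.05,2 .42,.004,.0145,2
```

```text
.42,.004,.05,2 rot [-0.06  0.1  -3.98] shift [-0.017   0.2369 -0.0463]
.42,.004,.0145,2 rot [-0.06  0.1  -3.98] shift [-0.0169  0.237  -0.0108]
```

arm_command(
  deltas=[
    [[0,0,0],[0,0,-0.015],-1],
    [[0,0,0],[0,0,-0.045],-1],
    [[0,0,-2],[-0.01,0.04,-0.048],-1],
    [[0,0,-4],[-0.01,0.09,-0.048],-1],
    [[0,0,-4],[-0.017,0.14,-0.048],-1],
    [[0,0,-4],[-0.017,0.19,-0.048],-1],
    [[0,0,-4],[-0.017,0.237,-0.048],-1],
    [[0,0,-4],[-0.017,0.237,-0.048],-1],
    [[0,0,-4],[-0.017,0.237,-0.035],-1],
    [[0,0,-4],[-0.017,0.237,-0.035],-1],
    [[0,0,-4],[-0.017,0.237,-0.035],-1],
  ],
)

```text
clock: 10.4
eef_pos: [0.4195, 0.0038, 0.0378]
ee_rot: [0.0, -0.017, 1.0, -0.0]
wrist_force: [1.2, 0.1, -0.3]
opening: 0.0316
finger_force: 59.8
```

```bash
python3 p.py .425,.004,.0168,2; python3 - <<'E'
from h import *
r=shot("d");ims=[]
for n in("top","side"):
    d=r[n]
    u,v=proj(d,[[.47,0,.03]])[0].astype(int); ims.append(cv2.resize(d["color"][v-37:v+37,u-50:u+50,::-1],(400,296),interpolation=cv2.INTER_CUBIC))
cv2.imwrite("pics/d.png",np.hstack(ims))
E
```

```text
.425,.004,.0168,2 rot [-0.01  0.01 -0.02] shift [-0.0055  0.      0.021 ]
```

View pics/d.png

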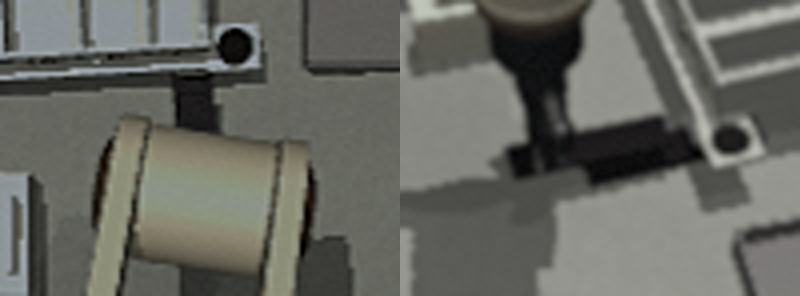

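Shim held above the stack: in the side crop it spans (510,155)–(665,125), in line. Lowering it and sliding it in.

arm_command(
  deltas=[
    [[0,0,0],[0,0.001,0.015],-1],
    [[0,0,0],[0,0.001,0.021],-1],
    [[0,0,0],[0,0.001,0.021],-1],
    [[0,0,0],[-0.01,0.001,0.021],-1],
    [[0,0,0],[-0.018,0.001,0.021],-1],
    [[0,0,0],[-0.024,0.001,0.021],-1],
    [[0,0,0],[-0.03,0.001,0.021],-1],
    [[0,0,0],[-0.034,0.001,0.021],-1],
    [[0,0,0],[-0.034,0.001,0.021],-1],
  ],
)

```text
clock: 11.4
eef_pos: [0.4538, 0.0064, 0.0162]
ee_rot: [-0.0, -0.018, 1.0, -0.0]
wrist_force: [-0.1, 0.4, 0.1]
opening: 0.0313
finger_force: 59.7
```

arm_command(
  deltas=[
    [[0,0,0],[-0.008,0,0],-1],
    [[0,0,0],[-0.016,0,0],-1],
    [[0,0,0],[-0.022,0,0],-1],
    [[0,0,0],[-0.027,0,0],-1],
    [[0,0,0],[-0.031,0,0],-1],
    [[0,0,0],[-0.033,0,0],-1],
    [[0,0,0],[-0.033,0,0],-1],
  ],
)

```text
clock: 12.1
eef_pos: [0.4865, 0.0075, 0.0163]
ee_rot: [-0.0, -0.018, 1.0, -0.0]
wrist_force: [0.2, 0.3, 0.2]
opening: 0.031
finger_force: 59.7
```

arm_command(
  deltas=[
    [[0,0,0],[0,0,0.0005],0.3],
    [[0,0,0],[0,0,0.0005],0.3],
    [[0,0,0],[0,0,0.0005],0.3],
    [[0,0,0],[0,0,0.0005],0.3],
    [[0,0,0],[0,0,-0.03],0.3],
    [[0,0,0],[0,0,-0.07],0.3],
    [[0,0,0],[0,0,-0.09],-1],
    [[0,0,0],[0,0,-0.09],-1],
    [[0,0,0],[-0.04,-0.02,-0.09],-1],
    [[0,0,0],[-0.083,-0.042,-0.09],-1],
    [[0,0,0],[-0.083,-0.042,-0.09],-1],
    [[0,0,0],[-0.083,-0.042,-0.09],-1],
    [[0,0,0],[-0.083,-0.042,-0.09],-1],
  ],
)

```text
clock: 13.4
eef_pos: [0.5699, -0.0312, 0.1056]
ee_rot: [-0.001, -0.018, 1.0, 0.0]
wrist_force: [-0.7, -0.1, -0.3]
opening: -0.0002
finger_force: 0.0
```

```bash
python3 p.py .5715,-.0315,.053,2; python3 - <<'E'
from h import *
r=shot("e");ims=[]
for n in("top","side"):
    d=r[n]
    u,v=proj(d,[[.52,0,.03]])[0].astype(int); ims.append(cv2.resize(d["color"][v-37:v+37,u-50:u+50,::-1],(400,296),interpolation=cv2.INTER_CUBIC))
cv2.imwrite("pics/e.png",np.hstack(ims))
E
```

```text
.5715,-.0315,.053,2 rot [ 0.01 -0.07  0.01] shift [-0.0016 -0.0003  0.0526]
```

View pics/e.png

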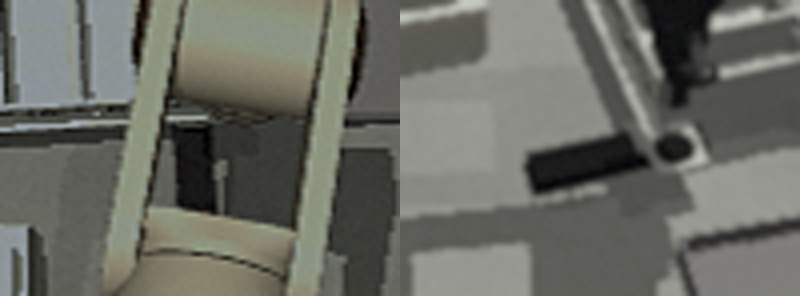

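The pack of three reads flat and aligned in the side crop ((530,150)–(650,190)). The finger tips are over the pad at (672,150). Pressing.

arm_command(
  deltas=[
    [[0,0,0],[-0.0015,0,0.03],-1],
    [[0,0,0],[-0.0015,0,0.045],-1],
    [[0,0,0],[-0.0015,0,0.05],-1],
    [[0,0,0],[-0.0015,0,0.052],-1],
    [[0,0,0],[-0.0015,0,0.053],-1],
    [[0,0,0],[-0.0015,0,0.053],-1],
  ],
)

```text
clock: 14.1
eef_pos: [0.5726, -0.0315, 0.054]
ee_rot: [0.0, -0.018, 1.0, -0.0]
wrist_force: [0.3, -0.9, 0.7]
opening: -0.0002
finger_force: 0.0
```

arm_command(
  deltas=[
    [[0,0,0],[0,0,0.001],-1],
    [[0,0,0],[0,0,0.002],-1],
    [[0,0,0],[0,0,0.002],-1],
  ],
)

```text
clock: 14.4
eef_pos: [0.5722, -0.0315, 0.0513]
ee_rot: [0.0, -0.018, 1.0, -0.0]
wrist_force: [-0.4, 1.3, 0.4]
opening: -0.0001
finger_force: 0.0
```

arm_command(
  deltas=[
    [[0,0,0],[0,0,0.001],-1],
    [[0,0,0],[0,0,0.001],-1],
  ],
)

```text
clock: 14.6
eef_pos: [0.5722, -0.0315, 0.0502]
ee_rot: [-0.0, -0.018, 1.0, -0.0]
wrist_force: [-0.4, 0.5, 0.3]
opening: -0.0004
finger_force: 0.0
```

arm_command(
  deltas=[
    [[0,0,0],[0,0,0.001],-1],
    [[0,0,0],[0,0,0.001],-1],
  ],
)

```text
clock: 14.8
eef_pos: [0.5722, -0.0315, 0.0492]
ee_rot: [-0.0, -0.018, 1.0, -0.0]
wrist_force: [0.4, -0.7, -0.1]
opening: -0.0001
finger_force: 0.0
```

arm_command(
  deltas=[
    [[0,0,0],[0,0,0.001],-1],
    [[0,0,0],[0,0,0.001],-1],
  ],
)

```text
clock: 15.0
eef_pos: [0.5723, -0.0315, 0.0484]
ee_rot: [0.0, -0.018, 1.0, -0.0]
wrist_force: [0.7, -0.4, 2.0]
opening: 0.0004
finger_force: 0.3
```

arm_command(
  deltas=[
    [[0,0,0],[0,0,0.0005],-1],
    [[0,0,0],[0,0,0.0005],-1],
  ],
)

```text
clock: 15.2
eef_pos: [0.5724, -0.0316, 0.0481]
ee_rot: [0.0, -0.018, 1.0, -0.0]
wrist_force: [-2.1, -1.2, 6.8]
opening: -0.0002
finger_force: 1.1
```

arm_command(
  deltas=[
    [[0,0,0],[0,0,0.0003],-1],
    [[0,0,0],[0,0,0.0003],-1],
    [[0,0,0],[0,0,0.0003],-1],
  ],
)

```text
clock: 15.5
eef_pos: [0.5724, -0.0316, 0.0481]
ee_rot: [0.0, -0.018, 1.0, -0.0]
wrist_force: [-3.4, -0.4, 9.7]
opening: 0.0001
finger_force: 2.1
```

```bash
python3 p.py .435,-.320,.12,-2.5 .435,-.320,.003,-2.5
```

```text
.435,-.320,.12,-2.5 rot [-0.01  0.03  4.51] shift [ 0.1474 -0.2835 -0.0719]
.435,-.320,.003,-2.5 rot [-0.01  0.03  4.51] shift [ 0.1474 -0.2834  0.0451]
```

arm_command(
  deltas=[
    [[0,0,0],[0,0,-0.02],-1],
    [[0,0,0],[0,0,-0.05],-1],
    [[0,0,0],[0,0,-0.072],0.2],
    [[0,0,0],[0.02,-0.04,-0.072],0.2],
    [[0,0,4.5],[0.147,-0.2834,-0.072],0.2],
    [[0,0,4.5],[0.147,-0.2834,-0.072],0.2],
    [[0,0,4.5],[0.147,-0.2834,-0.072],0.2],
    [[0,0,4.5],[0.147,-0.2834,-0.072],0.2],
    [[0,0,4.5],[0.147,-0.2834,-0.072],0.2],
    [[0,0,4.5],[0.147,-0.2834,-0.072],0.2],
    [[0,0,4.5],[0.147,-0.2834,-0.072],0.2],
    [[0,0,4.5],[0.147,-0.2834,-0.072],0.2],
    [[0,0,4.5],[0.147,-0.2834,-0.02],0.2],
    [[0,0,4.5],[0.147,-0.2834,0.02],0.2],
    [[0,0,4.5],[0.147,-0.2834,0.038],0.2],
    [[0,0,4.5],[0.147,-0.2834,0.045],0.2],
    [[0,0,4.5],[0.147,-0.2834,0.045],0.2],
    [[0,0,4.5],[0.147,-0.2834,0.045],0.2],
  ],
)

```text
clock: 17.3
eef_pos: [0.4361, -0.3199, 0.0038]
ee_rot: [0.001, 0.021, 1.0, -0.001]
wrist_force: [0.6, -0.1, -0.7]
opening: 0.0514
finger_force: 0.0
```

arm_command(
  deltas=[
    [[0,0,0],[0,0,0],-1],
    [[0,0,0],[0,0,0],-1],
    [[0,0,0],[0,0,0],-1],
    [[0,0,0],[0,0,0],-1],
    [[0,0,0],[0,0,0],-1],
    [[0,0,0],[0,0,-0.03],-1],
    [[0,0,0],[0,0,-0.07],-1],
    [[0,0,0],[0,0,-0.08],-1],
  ],
)

```text
clock: 18.1
eef_pos: [0.4367, -0.3212, 0.0874]
ee_rot: [0.002, 0.022, 1.0, -0.002]
wrist_force: [0.0, -0.3, -1.0]
opening: 0.0019
finger_force: 0.0
```

```bash
python3 p.py .647,-.161,.08,-1.3 .647,-.161,.01,-1.3;  python3 - <<'E'
from h import *
r=shot("f")
for n in("top","side"):
    d=r[n];g=d["color"].max(2)
    print(n,"dark",[o for o in rects(d,g<50,0.006,60,1500) if 400<o[1]<700 and -450<o[2]<50])
    print([o for o in rects(d,cv2.cvtColor(d["color"],cv2.COLOR_RGB2HSV)[:,:,2]>145,.06,100,3000) if 350<o[1]<480 and 120<o[2]<400])
E
```

```text
.647,-.161,.08,-1.3 rot [-0.25  0.27 -1.19] shift [-0.2032  0.1692  0.0076]
.647,-.161,.01,-1.3 rot [-0.25  0.27 -1.19] shift [-0.2028  0.1695  0.0776]
top dark [(array([354., 199.]), 519.0, -366.3, 131, 27, -40.6), (array([341., 170.]), 630.7, -319.4, 138, 35, 0.9)]
[(array([213., 232.]), 396.5, 183.8, 113, 30, -0.6), (array([190., 232.]), 398.4, 269.0, 111, 45, -5.6), (array([169., 228.]), 412.9, 348.7, 109, 50, -0.1)]
side dark [(array([305., 309.]), 566.5, -429.5, 127, 12, 11.8), (array([253., 313.]), 420.0, -399.2, 136, 33, 49.4), (array([312., 272.]), 632.9, -321.0, 133, 31, 0.8), (array([253., 254.]), 467.5, -219.5, 119, 86, 75.1), (array([237., 215.]), 457.4, -49.6, 153, 79, -67.3)]
[]
```

Missed (tips rode over the plate); retrying 3 mm lower.

arm_command(
  deltas=[
    [[0,0,0],[0,0,0],0.2],
    [[0,0,0],[0,0,0],0.2],
    [[0,0,0],[0,0,0],0.2],
    [[0,0,0],[0,0,0.04],0.2],
    [[0,0,0],[0,0,0.07],0.2],
    [[0,0,0],[0,0,0.082],0.2],
    [[0,0,0],[0,0,0.0865],0.2],
    [[0,0,0],[0,0,0.0865],0.2],
    [[0,0,0],[0,0,0.0865],-1],
    [[0,0,0],[0,0,0.0865],-1],
    [[0,0,0],[0,0,0.0865],-1],
    [[0,0,0],[0,0,0.0865],-1],
    [[0,0,0],[0,0,0.0865],-1],
  ],
)

```text
clock: 19.5
eef_pos: [0.4373, -0.3218, -0.0001]
ee_rot: [0.002, 0.022, 1.0, -0.002]
wrist_force: [-4.2, 4.6, 50.2]
opening: 0.0004
finger_force: 24.8
```

arm_command(
  deltas=[
    [[0,0,0],[0,0,-0.01],-1],
    [[0,0,0],[0,0,-0.05],-1],
    [[0,0,0],[0.0,0.05,-0.1],-1],
    [[0,0,0],[0,0.1,-0.1],-1],
    [[0,0,0],[0,0.15,-0.1],-1],
    [[0,0,0],[0,0.2,-0.1],0.2],
    [[0,0,0],[0,0.2,-0.1],0.2],
    [[0,0,0],[0,0.2,-0.1],0.2],
  ],
)

```text
clock: 20.3
eef_pos: [0.444, -0.1181, 0.0963]
ee_rot: [0.0, 0.02, 1.0, 0.0]
wrist_force: [0.4, -0.3, 0.1]
opening: 0.0433
finger_force: 0.0
```

```bash
python3 - <<'E'
from h import *
r=shot("g");ims=[]
for n in("top","side"):
    d=r[n];g=d["color"].max(2)
    print(n,"dark",[o for o in rects(d,g<50,0.006,60,1500) if 300<o[1]<700 and -450<o[2]<50])
    u,v=proj(d,[[.47,-.3,.03]])[0].astype(int); ims.append(cv2.resize(d["color"][v-60:v+60,u-80:u+80,::-1],(400,300),interpolation=cv2.INTER_CUBIC))
cv2.imwrite("pics/g.png",np.hstack(ims))
E
```

```text
top dark [(array([362., 222.]), 419.4, -396.0, 139, 36, 46.4), (array([369., 186.]), 562.4, -430.5, 127, 18, 9.8), (array([341., 170.]), 630.7, -319.5, 138, 35, 0.9)]
side dark [(array([305., 309.]), 566.5, -429.5, 127, 12, 11.8), (array([253., 312.]), 421.3, -397.8, 136, 30, 46.1), (array([312., 272.]), 632.9, -321.0, 133, 31, 0.8), (array([241., 198.]), 504.3, 26.7, 198, 104, -87.8)]
```

View pics/g.png

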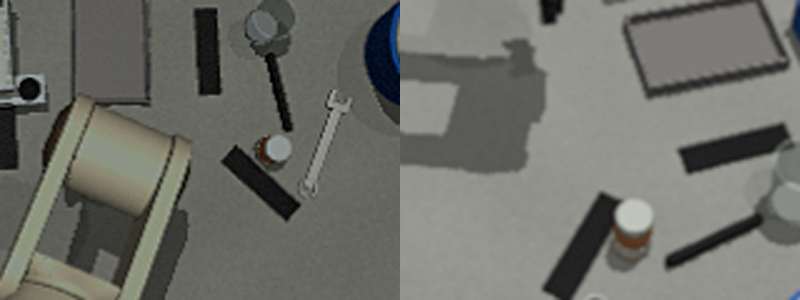

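Shim squirted to (0.420,-0.397), yaw 46°, and lies beside the jar (side crop (580,245), jar (632,225)). I'll get the jar and wrench positions and check the wrist range.

```bash
python3 - <<'E'
from h import *
from station import arm
print(arm.observe()["joint_pos"].round(3))
for tag in("a","g"):
    for n in("top","side"):
        d=load(tag,n);h=cv2.cvtColor(d["color"],cv2.COLOR_RGB2HSV)
        m=(h[:,:,0]<16)&(h[:,:,1]>110)
        uv=proj(d,[[.43,-.42,.035]])[0];mm=np.zeros(m.shape,np.uint8);cv2.circle(mm,tuple(int(i) for i in uv),28,1,-1)
        v,u=np.nonzero(m&(mm>0)); print(tag,n,len(u),plane(d,[[u.mean(),v.mean()]],.03).round(4))
E
python3 p.py .406,-.4114,.12,46.2 .406,-.4114,0,46.2
```

```text
[-4.320e-01 -1.000e-03  1.882e+00 -0.000e+00  1.261e+00 -1.960e+00]
a top 18 [[ 0.4668 -0.3966  0.03  ]]
a side 46 [[ 0.4704 -0.4161  0.03  ]]
g top 18 [[ 0.4707 -0.3979  0.03  ]]
g side 45 [[ 0.4691 -0.415   0.03  ]]
.406,-.4114,.12,46.2 rot [-2.000e-02 -1.000e-02 -4.864e+01] shift [ 0.0257 -0.2924 -0.0238]
.406,-.4114,0,46.2 rot [-2.000e-02 -1.000e-02 -4.864e+01] shift [ 0.0256 -0.2924  0.0962]
```

arm_command(
  deltas=[
    [[0,0,8],[0.034,-0.301,-0.024],0.08],
    [[0,0,16],[0.034,-0.301,-0.024],0.08],
    [[0,0,24],[0.034,-0.301,-0.024],0.08],
    [[0,0,32],[0.034,-0.301,-0.024],0.08],
    [[0,0,40],[0.034,-0.301,-0.024],0.08],
    [[0,0,48],[0.034,-0.301,-0.024],0.08],
    [[0,0,56],[0.034,-0.301,-0.024],0.08],
    [[0,0,64],[0.034,-0.301,-0.024],0.08],
    [[0,0,72],[0.034,-0.301,-0.024],0.08],
    [[0,0,80],[0.034,-0.301,-0.024],0.08],
    [[0,0,88],[0.034,-0.301,-0.024],0.08],
    [[0,0,96],[0.034,-0.301,-0.024],0.08],
    [[0,0,104],[0.034,-0.301,-0.024],0.08],
    [[0,0,112],[0.034,-0.301,-0.024],0.08],
    [[0,0,120],[0.034,-0.301,-0.024],0.08],
    [[0,0,128],[0.034,-0.301,-0.024],0.08],
    [[0,0,131.4],[0.034,-0.301,-0.024],0.08],
    [[0,0,131.4],[0.034,-0.301,-0.024],0.08],
    [[0,0,131.4],[0.034,-0.301,-0.024],0.08],
  ],
)

```text
clock: 22.3
eef_pos: [0.3963, -0.4201, 0.1197]
ee_rot: [-0.0, 0.92, 0.392, -0.0]
wrist_force: [1.0, -0.6, 0.2]
opening: 0.0464
finger_force: 0.0
```

```bash
python3 p.py .398,-.420,.12,-133.8 .398,-.420,0.0,-133.8
```

```text
.398,-.420,.12,-133.8 rot [-0.03  0.01 -0.03] shift [ 0.0013  0.0012 -0.0003]
.398,-.420,0.0,-133.8 rot [-0.03  0.01 -0.03] shift [0.0013 0.0012 0.1197]
```

arm_command(
  deltas=[
    [[0,0,0],[0.001,0.001,0.05],0.08],
    [[0,0,0],[0.001,0.001,0.09],0.08],
    [[0,0,0],[0.001,0.001,0.11],0.08],
    [[0,0,0],[0.001,0.001,0.1185],0.08],
    [[0,0,0],[0.001,0.001,0.1195],0.08],
    [[0,0,0],[0.001,0.001,0.1195],0.08],
  ],
)

```text
clock: 22.9
eef_pos: [0.3986, -0.42, 0.0016]
ee_rot: [0.001, 0.92, 0.392, 0.0]
wrist_force: [1.1, 0.2, -0.1]
opening: 0.0462
finger_force: 0.0
```

arm_command(
  deltas=[
    [[0,0,0],[0,0,0],-0.2],
    [[0,0,0],[0,0,0],-0.2],
    [[0,0,0],[0,0,0],-1],
    [[0,0,0],[0,0,0],-1],
  ],
)

```text
clock: 23.3
eef_pos: [0.3988, -0.42, 0.0024]
ee_rot: [0.001, 0.92, 0.392, 0.0]
wrist_force: [-2.5, 2.5, 9.6]
opening: 0.0327
finger_force: 58.6
```

arm_command(
  deltas=[
    [[0,0,0],[0,0,-0.03],-1],
    [[0,0,0],[0,0,-0.08],-1],
    [[0,0,0],[0,0,-0.12],-1],
    [[0,0,0],[0,0,-0.12],-1],
  ],
)

```text
clock: 23.7
eef_pos: [0.3999, -0.4213, 0.1276]
ee_rot: [0.005, 0.92, 0.392, 0.001]
wrist_force: [0.6, -0.5, -1.9]
opening: 0.0328
finger_force: 59.7
```

```bash
python3 p.py .615,-.161,.1,-181.3 .615,-.161,0.0075,-181.3
```

```text
.615,-.161,.1,-181.3 rot [ 0.58 -0.13 47.43] shift [ 0.3368 -0.0256  0.0267]
.615,-.161,0.0075,-181.3 rot [ 0.58 -0.13 47.43] shift [ 0.337  -0.0265  0.1192]
```

arm_command(
  deltas=[
    [[0,0,6],[0.337,-0.0256,0.015],-1],
    [[0,0,12],[0.337,-0.0256,0.015],-1],
    [[0,0,18],[0.337,-0.0256,0.015],-1],
    [[0,0,24],[0.337,-0.0256,0.015],-1],
    [[0,0,30],[0.337,-0.0256,0.015],-1],
    [[0,0,36],[0.337,-0.0256,0.015],-1],
    [[0,0,42],[0.337,-0.0256,0.015],-1],
    [[0,0,47.5],[0.337,-0.0256,0.015],-1],
    [[0,0,47.5],[0.337,-0.0256,0.015],-1],
    [[0,0,47.5],[0.337,-0.0256,0.04],-1],
    [[0,0,47.5],[0.337,-0.0256,0.08],-1],
    [[0,0,47.5],[0.337,-0.0256,0.1],-1],
    [[0,0,47.5],[0.337,-0.0256,0.1],-1],
    [[0,0,47.5],[0.337,-0.0256,0.1],-1],
  ],
)

```text
clock: 25.1
eef_pos: [0.6136, -0.1594, 0.0216]
ee_rot: [0.0, 1.0, -0.012, 0.0]
wrist_force: [-0.4, 0.4, 0.7]
opening: 0.0329
finger_force: 59.8
```

```bash
python3 p.py .615,-.161,0.0075,-181.3 
```

```text
.615,-.161,0.0075,-181.3 rot [ 0.02 -0.04 -0.03] shift [0.0014 0.0016 0.0141]
```

arm_command(
  deltas=[
    [[0,0,0],[0.001,0.0015,0.008],-1],
    [[0,0,0],[0.001,0.0015,0.0145],-1],
    [[0,0,0],[0.001,0.0015,0.0145],-1],
    [[0,0,0],[0.001,0.0015,0.0145],0.08],
    [[0,0,0],[0.001,0.0015,0.0145],0.08],
    [[0,0,0],[0.001,0.0015,0.0145],0.08],
    [[0,0,0],[0.001,0.0015,-0.03],0.08],
    [[0,0,0],[0,0,-0.08],0.08],
    [[0,0,0],[0,0,-0.09],0.08],
    [[0,0,0],[0,0.05,-0.09],0.08],
    [[0,0,-2],[-0.02,0.1,-0.09],0.08],
    [[0,0,-2],[-0.024,0.15,-0.09],0.08],
    [[0,0,-2],[-0.024,0.16,-0.09],0.08],
    [[0,0,-2],[-0.024,0.16,-0.09],0.08],
  ],
)

```text
clock: 26.5
eef_pos: [0.5851, -0.32, 0.11]
ee_rot: [-0.0, 1.0, 0.004, -0.0]
wrist_force: [0.4, 0.6, 0.3]
opening: 0.046
finger_force: 0.0
```

```bash
python3 p.py .592,-.3208,0.0,-179.2 ; python3 - <<'E'
from h import *
r=shot("i")
for n in("top","side"):
    d=r[n];g=d["color"].max(2)
    print(n,"dark",[o for o in rects(d,g<50,0.006,60,1500) if 300<o[1]<750 and -450<o[2]<-50])
    print([o for o in rects(d,cv2.cvtColor(d["color"],cv2.COLOR_RGB2HSV)[:,:,2]>145,.06,100,3000) if 350<o[1]<480 and 120<o[2]<400])
E
```

```text
.592,-.3208,0.0,-179.2 rot [-0.    0.02 -0.35] shift [0.007  0.0008 0.11  ]
top dark [(array([364., 185.]), 588.3, -417.3, 187, 147, -33.2), (array([301., 167.]), 644.1, -161.2, 141, 32, -1.9), (array([345., 157.]), 700.6, -337.0, 181, 49, -34.9)]
[(array([213., 232.]), 396.6, 183.8, 113, 30, -0.6), (array([190., 232.]), 398.8, 269.2, 110, 44, -5.6), (array([170., 228.]), 414.4, 348.8, 106, 50, -0.1)]
side dark [(array([305., 309.]), 565.8, -428.5, 128, 14, 11.2), (array([312., 272.]), 631.7, -320.9, 135, 31, 0.6), (array([304., 239.]), 630.4, -195.7, 161, 130, 61.5)]
[]
```

Tray shim is at (0.644,-0.161) as wanted. Picking the last one.

arm_command(
  deltas=[
    [[0,0,0],[0.007,0.001,0.05],0.08],
    [[0,0,0],[0.007,0.001,0.09],0.08],
    [[0,0,0],[0.007,0.001,0.105],0.08],
    [[0,0,0],[0.007,0.001,0.11],0.08],
    [[0,0,0],[0.007,0.001,0.11],0.08],
    [[0,0,0],[0.007,0.001,0.11],0.08],
    [[0,0,0],[0.007,0.001,0.11],-0.2],
    [[0,0,0],[0.007,0.001,0.11],-0.2],
    [[0,0,0],[0.007,0.001,0.11],-1],
    [[0,0,0],[0.007,0.001,0.11],-1],
    [[0,0,0],[0.007,0.001,0.11],-1],
  ],
)

```text
clock: 27.7
eef_pos: [0.5935, -0.3194, 0.003]
ee_rot: [0.001, 1.0, 0.005, 0.001]
wrist_force: [-1.6, 3.2, 12.7]
opening: 0.0326
finger_force: 58.5
```

arm_command(
  deltas=[
    [[0,0,0],[0,0,-0.02],-1],
    [[0,0,0],[0,0,-0.06],-1],
    [[0,0,0],[0,0,-0.06],-1],
  ],
)

```text
clock: 28.0
eef_pos: [0.5949, -0.3205, 0.0672]
ee_rot: [0.003, 1.0, 0.005, 0.004]
wrist_force: [1.4, 0.1, 0.3]
opening: 0.0327
finger_force: 59.6
```

```bash
python3 p.py .605,-.161,.0145,-181.3
```

```text
.605,-.161,.0145,-181.3 rot [ 0.29 -0.42  1.91] shift [ 0.0114 -0.1596  0.052 ]
```

arm_command(
  deltas=[
    [[0,0,2],[0.011,-0.05,0],-1],
    [[0,0,2],[0.011,-0.1,0],-1],
    [[0,0,2],[0.011,-0.15,0],-1],
    [[0,0,2],[0.011,-0.16,0],-1],
    [[0,0,2],[0.011,-0.16,0.02],-1],
    [[0,0,2],[0.011,-0.16,0.035],-1],
    [[0,0,2],[0.011,-0.16,0.042],-1],
    [[0,0,2],[0.011,-0.16,0.042],-1],
  ],
)

```text
clock: 28.8
eef_pos: [0.6014, -0.1593, 0.0175]
ee_rot: [-0.0, 1.0, -0.013, -0.001]
wrist_force: [1.0, -0.0, 0.2]
opening: 0.0325
finger_force: 59.7
```

arm_command(
  deltas=[
    [[0,0,0],[0,0,0.003],-1],
    [[0,0,0],[0,0,0.003],-1],
    [[0,0,0],[0,0,0.003],0.08],
    [[0,0,0],[0,0,0.003],0.08],
    [[0,0,0],[0,0,0.003],0.08],
    [[0,0,0],[0,0,-0.04],0.08],
    [[0,0,0],[0,0,-0.09],0.08],
    [[0,0,0],[-0.05,0,-0.14],0.0],
    [[0,0,0],[-0.1,0,-0.17],0.0],
    [[0,0,0],[-0.15,0,-0.17],0.0],
    [[0,0,0],[-0.2,0,-0.17],0.0],
    [[0,0,0],[-0.2,0,-0.17],0.0],
  ],
)

```text
clock: 30.0
eef_pos: [0.3993, -0.1535, 0.1892]
ee_rot: [0.001, 1.0, -0.012, 0.0]
wrist_force: [1.5, -0.0, 0.3]
opening: 0.0426
finger_force: 0.0
```

```bash
python3 - <<'E'
from h import *
r=shot("k");ims=[]
for n in("top","side"):
    d=r[n];g=d["color"].max(2)
    print(n,"dark",[o for o in rects(d,g<50,0.01,60,1500) if 300<o[1]<750 and -450<o[2]<50])
    print([o for o in rects(d,cv2.cvtColor(d["color"],cv2.COLOR_RGB2HSV)[:,:,2]>145,.06,100,3000) if 350<o[1]<480 and 120<o[2]<400])
    u,v=proj(d,[[.56,-.05,.03]])[0].astype(int); ims.append(cv2.resize(d["color"][v-60:v+60,u-80:u+80,::-1],(400,300),interpolation=cv2.INTER_CUBIC))
cv2.imwrite("pics/k.png",np.hstack(ims))
d=load("a","top");G=d["color"].max(2).astype(np.float32)
f=np.deg2rad(2.)
for nm,yc in(("thin",.0244),("mid",.0826),("thick",.1515)):
    xs=np.arange(.54,.735,.003)
    X=np.c_[xs,yc+(xs-.636)*np.tan(f),np.full(len(xs),.08)]
    uv=proj(d,X).astype(np.float32); val=cv2.remap(G,uv[None],None,cv2.INTER_LINEAR)[0]
    print(nm,[(int(round(x*1000)),int(v)) for x,v in zip(xs,val)])
E
```

```text
top dark [(array([290., 228.]), 403.0, -105.2, 260, 20, -31.4), (array([369., 186.]), 562.0, -429.3, 127, 18, 9.8), (array([301., 168.]), 641.3, -160.7, 145, 32, -1.9)]
[(array([213., 232.]), 396.5, 183.9, 113, 30, -0.7), (array([190., 232.]), 398.4, 269.0, 111, 45, -5.6), (array([169., 228.]), 412.9, 348.7, 109, 50, -0.1)]
side dark [(array([306., 309.]), 565.4, -431.3, 127, 12, 11.8), (array([300., 230.]), 644.0, -160.7, 142, 37, -1.3)]
[]
thin [(540, 34), (543, 62), (546, 89), (549, 159), (552, 127), (555, 87), (558, 71), (561, 31), (564, 43), (567, 113), (570, 163), (573, 160), (576, 154), (579, 154), (582, 155), (585, 155), (588, 154), (591, 153), (594, 155), (597, 155), (600, 155), (603, 154), (606, 155), (609, 153), (612, 152), (615, 153), (618, 156), (621, 154), (624, 153), (627, 153), (630, 153), (633, 153), (636, 153), (639, 151), (642, 151), (645, 154), (648, 151), (651, 152), (654, 151), (657, 149), (660, 151), (663, 152), (666, 151), (669, 150), (672, 150), (675, 152), (678, 152), (681, 153), (684, 156), (687, 160), (690, 82), (693, 70), (696, 59), (699, 39), (702, 101),
[... 964 characters left out ...]
), (558, 45), (561, 96), (564, 163), (567, 158), (570, 156), (573, 155), (576, 156), (579, 156), (582, 155), (585, 154), (588, 154), (591, 154), (594, 155), (597, 156), (600, 152), (603, 150), (606, 152), (609, 153), (612, 152), (615, 153), (618, 154), (621, 153), (624, 151), (627, 153), (630, 153), (633, 151), (636, 150), (639, 150), (642, 153), (645, 155), (648, 156), (651, 156), (654, 154), (657, 154), (660, 153), (663, 153), (666, 154), (669, 155), (672, 156), (675, 158), (678, 159), (681, 165), (684, 122), (687, 79), (690, 71), (693, 39), (696, 80), (699, 90), (702, 74), (705, 90), (708, 147), (711, 160), (714, 137), (717, 99), (720, 102), (723, 105), (726, 107), (729, 109), (732, 106)]
```

View pics/k.png

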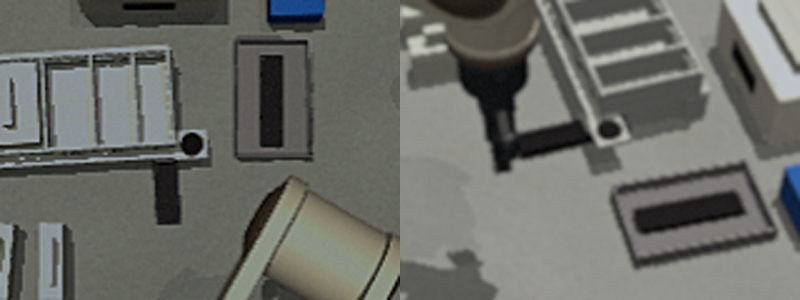

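Picture: both leftover shims lie stacked flat in the tray (top crop (271,100)), and the pack is under the foot at (167,190). Deck spans 0.550–0.727 m and the slot walls 0.571–0.701 m, so slot x ≈ 0.637/0.635/0.632.

```bash
python3 p.py .398,.184,.17,-180.3 .398,.184,.065,-180.3
```

```text
.398,.184,.17,-180.3 rot [ 0.08 -0.09 -1.15] shift [-0.0105 -0.3378  0.0191]
.398,.184,.065,-180.3 rot [ 0.08 -0.09 -1.15] shift [-0.0107 -0.3379  0.1241]
```

arm_command(
  deltas=[
    [[0,0,-1],[-0.0105,-0.05,0.019],0],
    [[0,0,-1],[-0.0105,-0.1,0.019],0],
    [[0,0,-1],[-0.0105,-0.15,0.019],0],
    [[0,0,-1],[-0.0105,-0.2,0.019],0],
    [[0,0,-1],[-0.0105,-0.25,0.019],0],
    [[0,0,-1],[-0.0105,-0.3,0.019],0],
    [[0,0,-1],[-0.0105,-0.338,0.019],0],
    [[0,0,-1],[-0.0105,-0.338,0.019],0],
    [[0,0,-1],[-0.0105,-0.338,0.05],0],
    [[0,0,-1],[-0.0105,-0.338,0.09],0],
    [[0,0,-1],[-0.0105,-0.338,0.115],0],
    [[0,0,-1],[-0.0105,-0.338,0.125],0],
    [[0,0,-1],[-0.0105,-0.338,0.125],0],
    [[0,0,-1],[-0.0105,-0.338,0.125],0],
  ],
)

```text
clock: 31.5
eef_pos: [0.4005, 0.1842, 0.0646]
ee_rot: [-0.0, 1.0, -0.003, 0.001]
wrist_force: [0.6, 1.0, -0.6]
opening: 0.0427
finger_force: 0.0
```

arm_command(
  deltas=[
    [[0,0,0],[0,0,0],-1],
    [[0,0,0],[0,0,0],-1],
    [[0,0,0],[0,0,0],-1],
    [[0,0,0],[0,0,0],-1],
    [[0,0,0],[0,0,0],-1],
  ],
)

```text
clock: 32.0
eef_pos: [0.4003, 0.1846, 0.0646]
ee_rot: [-0.0, 1.0, -0.003, 0.001]
wrist_force: [-0.4, 3.1, 6.4]
opening: 0.0128
finger_force: 59.0
```

arm_command(
  deltas=[
    [[0,0,0],[0,0,-0.04],-1],
    [[0,0,0],[0,0,-0.09],-1],
    [[0,0,0],[0,0,-0.125],-1],
    [[0,0,0],[0,0,-0.125],-1],
  ],
)

```text
clock: 32.4
eef_pos: [0.4014, 0.1846, 0.1935]
ee_rot: [-0.001, 1.0, -0.003, 0.004]
wrist_force: [-0.6, -0.7, -3.6]
opening: 0.0128
finger_force: 59.7
```

```bash
python3 p.py .640,.0244,.188,-178.3 .640,.0244,.1155,-178.3
```

```text
.640,.0244,.188,-178.3 rot [-0.1  -0.43 -2.08] shift [0.2396 0.1586 0.007 ]
.640,.0244,.1155,-178.3 rot [-0.1  -0.43 -2.08] shift [0.2391 0.1588 0.0795]
```

arm_command(
  deltas=[
    [[0,0,-1],[0.039,0.026,0],-1],
    [[0,0,-2],[0.079,0.053,0],-1],
    [[0,0,-2],[0.119,0.08,0],-1],
    [[0,0,-2],[0.159,0.106,0],-1],
    [[0,0,-2],[0.199,0.133,0],-1],
    [[0,0,-2],[0.225,0.15,0],-1],
    [[0,0,-2],[0.239,0.159,0],-1],
    [[0,0,-2],[0.239,0.159,0],-1],
    [[0,0,-2],[0.239,0.159,0],-1],
    [[0,0,-2],[0.239,0.159,0],-1],
    [[0,0,-2],[0.239,0.159,0.02],-1],
    [[0,0,-2],[0.239,0.159,0.025],-1],
    [[0,0,-2],[0.239,0.159,0.025],-1],
  ],
)

```text
clock: 33.7
eef_pos: [0.6369, 0.024, 0.163]
ee_rot: [-0.0, 1.0, 0.014, -0.001]
wrist_force: [-0.4, 0.3, -2.5]
opening: 0.0129
finger_force: 59.5
```

```bash
python3 p.py .640,.0244,.1155,-178.3;python3 - <<'E'
from h import *
r=shot("m");ims=[]
for n in("top","side"):
    d=r[n]
    u,v=proj(d,[[.62,.03,.1]])[0].astype(int); ims.append(cv2.resize(d["color"][v-50:v+50,u-66:u+67,::-1],(400,300),interpolation=cv2.INTER_CUBIC))
cv2.imwrite("pics/m.png",np.hstack(ims))
E
```

```text
.640,.0244,.1155,-178.3 rot [-0.    0.08 -0.06] shift [ 0.0032 -0.0003  0.0474]
```

View pics/m.png

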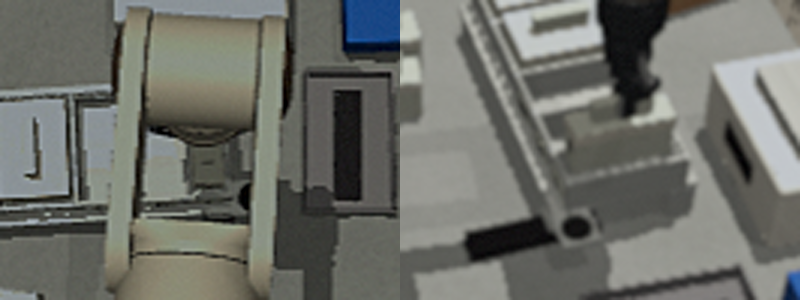

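The box sits squarely above the first slot (side crop (620,130)). Lowering.

arm_command(
  deltas=[
    [[0,0,0],[0.002,0,0],-1],
    [[0,0,0],[0.002,0,0.01],-1],
    [[0,0,0],[0.002,0,0.02],-1],
    [[0,0,0],[0.002,0,0.03],-1],
    [[0,0,0],[0.002,0,0.04],-1],
    [[0,0,0],[0.002,0,0.044],-1],
    [[0,0,0],[0.002,0,0.044],-1],
  ],
)

```text
clock: 34.5
eef_pos: [0.6393, 0.0236, 0.1186]
ee_rot: [-0.0, 1.0, 0.014, -0.001]
wrist_force: [-0.7, 0.3, -3.1]
opening: 0.0128
finger_force: 59.6
```

arm_command(
  deltas=[
    [[0,0,0],[0,0,0.002],-1],
    [[0,0,0],[0,0,0.003],-1],
    [[0,0,0],[0,0,0.004],-1],
    [[0,0,0],[0,0,0.004],-1],
  ],
)

```text
clock: 34.9
eef_pos: [0.6396, 0.0236, 0.1156]
ee_rot: [0.0, 1.0, 0.014, 0.0]
wrist_force: [-1.1, 0.3, -2.4]
opening: 0.0127
finger_force: 59.6
```

arm_command(
  deltas=[
    [[0,0,0],[0,0,0.001],-1],
    [[0,0,0],[0,0,0.002],-1],
    [[0,0,0],[0,0,0.002],-1],
    [[0,0,0],[0,0,0.002],-0.4],
    [[0,0,0],[0,0,0.002],-0.4],
    [[0,0,0],[0,0,0.002],-0.4],
  ],
)

```text
clock: 35.5
eef_pos: [0.6397, 0.0235, 0.1135]
ee_rot: [0.0, 1.0, 0.014, 0.0]
wrist_force: [-0.1, 0.2, -0.8]
opening: 0.0253
finger_force: 0.0
```

arm_command(
  deltas=[
    [[0,0,0],[0,0,-0.03],-0.4],
    [[0,0,0],[0,0,-0.07],-0.4],
    [[0,0,0],[0,0,-0.07],0],
    [[0,0,0],[-0.04,-0.04,-0.07],0],
    [[0,0,0],[-0.08,-0.08,-0.07],0],
    [[0,0,0],[-0.12,-0.12,-0.07],0],
    [[0,0,0],[-0.15,-0.16,-0.07],0],
    [[0,0,0],[-0.18,-0.2,-0.07],0],
    [[0,0,3],[-0.21,-0.24,-0.07],0],
    [[0,0,6],[-0.24,-0.245,-0.07],0],
    [[0,0,7.5],[-0.24,-0.245,-0.07],0],
    [[0,0,7.5],[-0.24,-0.245,-0.07],0],
  ],
)

```text
clock: 36.7
eef_pos: [0.3924, 0.2622, 0.1837]
ee_rot: [-0.0, 0.999, -0.051, 0.0]
wrist_force: [-0.0, -0.1, 0.2]
opening: 0.0427
finger_force: 0.0
```

```bash
python3 p.py .4005,.270,.065,-185.7;python3 - <<'E'
from h import *
r=shot("n");ims=[]
for n in("top","side"):
    d=r[n]
    print([o for o in rects(d,cv2.cvtColor(d["color"],cv2.COLOR_RGB2HSV)[:,:,2]>145,.11,100,3000) if 550<o[1]<720 and -50<o[2]<120])
    print([o for o in rects(d,cv2.cvtColor(d["color"],cv2.COLOR_RGB2HSV)[:,:,2]>145,.06,100,3000) if 350<o[1]<480 and 120<o[2]<400])
E
```

```text
.4005,.270,.065,-185.7 rot [-0.01 -0.05 -0.11] shift [ 0.0072 -0.0085  0.1187]
[(array([240., 171.]), 620.4, 74.6, 116, 55, -0.8), (array([253., 167.]), 636.0, 27.8, 113, 33, 1.5)]
[(array([161., 234.]), 393.8, 385.3, 139, 66, -66.4)]
[(array([268., 154.]), 613.6, 110.2, 112, 26, 5.6)]
[(array([205., 144.]), 419.0, 275.5, 85, 64, -6.3), (array([200., 130.]), 415.9, 356.3, 119, 70, -0.2)]
```

arm_command(
  deltas=[
    [[0,0,0],[0.007,-0.0085,0.03],0],
    [[0,0,0],[0.007,-0.0085,0.07],0],
    [[0,0,0],[0.007,-0.0085,0.1],0],
    [[0,0,0],[0.007,-0.0085,0.114],0],
    [[0,0,0],[0.007,-0.0085,0.119],0],
    [[0,0,0],[0.007,-0.0085,0.119],0],
    [[0,0,0],[0.007,-0.0085,0.119],-1],
    [[0,0,0],[0.007,-0.0085,0.119],-1],
    [[0,0,0],[0.007,-0.0085,0.119],-1],
    [[0,0,0],[0.007,-0.0085,0.119],-1],
    [[0,0,0],[0.007,-0.0085,0.119],-1],
  ],
)

```text
clock: 37.9
eef_pos: [0.4014, 0.2697, 0.0657]
ee_rot: [-0.0, 0.999, -0.051, 0.001]
wrist_force: [-0.2, -1.8, 6.0]
opening: 0.013
finger_force: 60.0
```

arm_command(
  deltas=[
    [[0,0,0],[0,0,-0.04],-1],
    [[0,0,0],[0,0,-0.09],-1],
    [[0,0,0],[0,0,-0.125],-1],
    [[0,0,0],[0,0,-0.125],-1],
    [[0,0,0],[0,0,-0.125],-1],
  ],
)

```text
clock: 38.4
eef_pos: [0.4007, 0.2695, 0.1897]
ee_rot: [-0.0, 0.999, -0.051, 0.0]
wrist_force: [0.3, -0.0, -3.9]
opening: 0.0126
finger_force: 59.8
```

```bash
python3 p.py .638,.0826,.188,-178.0
```

```text
.638,.0826,.188,-178.0 rot [-0.02 -0.05 -7.88] shift [0.2552 0.1616 0.0018]
```

arm_command(
  deltas=[
    [[0,0,-2],[0.04,0.025,0],-1],
    [[0,0,-4],[0.08,0.05,0],-1],
    [[0,0,-6],[0.12,0.075,0],-1],
    [[0,0,-8],[0.16,0.1,0],-1],
    [[0,0,-8],[0.2,0.126,0],-1],
    [[0,0,-8],[0.235,0.15,0],-1],
    [[0,0,-8],[0.2555,0.1616,0],-1],
    [[0,0,-8],[0.2555,0.1616,0],-1],
    [[0,0,-8],[0.2555,0.1616,0],-1],
    [[0,0,-8],[0.2555,0.1616,0],-1],
    [[0,0,-8],[0.2555,0.1616,0.01],-1],
    [[0,0,-8],[0.2555,0.1616,0.022],-1],
    [[0,0,-8],[0.2555,0.1616,0.022],-1],
  ],
)

```text
clock: 39.7
eef_pos: [0.6371, 0.0829, 0.165]
ee_rot: [0.0, 1.0, 0.019, -0.002]
wrist_force: [-0.4, -0.0, -2.4]
opening: 0.0126
finger_force: 59.7
```

```bash
python3 p.py .638,.0826,.1185,-178.0;python3 - <<'E'
from h import *
r=shot("o");ims=[]
for n in("top","side"):
    d=r[n]
    u,v=proj(d,[[.6,.1,.1]])[0].astype(int); ims.append(cv2.resize(d["color"][v-50:v+50,u-66:u+67,::-1],(400,300),interpolation=cv2.INTER_CUBIC))
cv2.imwrite("pics/o.png",np.hstack(ims))
E
```

```text
.638,.0826,.1185,-178.0 rot [0.   0.19 0.14] shift [0.0011 0.0003 0.0465]
```

View pics/o.png

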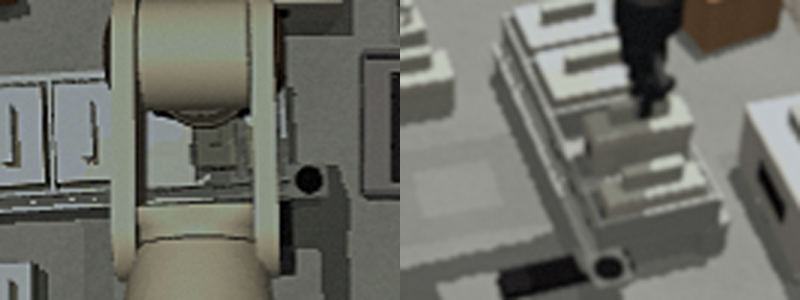

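Thin box is seated (side crop (660,190)) and the mid box hangs over slot 2 at (640,135).

arm_command(
  deltas=[
    [[0,0,0],[0.001,0,0.01],-1],
    [[0,0,0],[0.001,0,0.02],-1],
    [[0,0,0],[0.001,0,0.03],-1],
    [[0,0,0],[0.001,0,0.04],-1],
    [[0,0,0],[0.001,0,0.045],-1],
    [[0,0,0],[0.001,0,0.045],-1],
  ],
)

```text
clock: 40.4
eef_pos: [0.6389, 0.0825, 0.1215]
ee_rot: [0.0, 1.0, 0.018, -0.001]
wrist_force: [0.7, 0.3, -2.7]
opening: 0.0127
finger_force: 59.7
```

arm_command(
  deltas=[
    [[0,0,0],[0,0,0.002],-1],
    [[0,0,0],[0,0,0.004],-1],
    [[0,0,0],[0,0,0.004],-1],
  ],
)

```text
clock: 40.7
eef_pos: [0.6392, 0.0826, 0.1185]
ee_rot: [0.0, 1.0, 0.018, 0.0]
wrist_force: [-0.2, -0.7, -3.1]
opening: 0.0128
finger_force: 59.7
```

Lower 4 mm more, release, go to the thick box.

arm_command(
  deltas=[
    [[0,0,0],[0,0,0.002],-1],
    [[0,0,0],[0,0,0.0035],-1],
    [[0,0,0],[0,0,0.004],-1],
    [[0,0,0],[0,0,0.004],-1],
  ],
)

```text
clock: 41.1
eef_pos: [0.6396, 0.0826, 0.1155]
ee_rot: [0.0, 1.0, 0.018, 0.001]
wrist_force: [-3.0, 0.8, 6.5]
opening: 0.0126
finger_force: 61.1
```

arm_command(
  deltas=[
    [[0,0,0],[0,0,0],-0.4],
    [[0,0,0],[0,0,0],-0.4],
    [[0,0,0],[0,0,0],-0.4],
    [[0,0,0],[0,0,-0.03],-0.4],
    [[0,0,0],[0,0,-0.07],-0.4],
    [[0,0,0],[-0.04,-0.04,-0.07],0],
    [[0,0,0],[-0.08,-0.08,-0.07],0],
    [[0,0,0],[-0.12,-0.12,-0.07],0],
    [[0,0,0],[-0.15,-0.16,-0.07],0],
    [[0,0,0],[-0.18,-0.2,-0.07],0],
    [[0,0,1],[-0.2,-0.24,-0.07],0],
    [[0,0,2],[-0.21,-0.26,-0.07],0],
    [[0,0,2],[-0.21,-0.26,-0.07],0],
    [[0,0,2],[-0.21,-0.26,-0.07],0],
  ],
)

```text
clock: 42.5
eef_pos: [0.4194, 0.3351, 0.1845]
ee_rot: [0.0, 1.0, 0.002, 0.0]
wrist_force: [0.4, -0.5, 0.1]
opening: 0.0428
finger_force: 0.0
```

```bash
python3 p.py .4155,.352,.065,-180;python3 - <<'E'
from h import *
r=shot("q");ims=[]
for n in("top","side"):
    d=r[n]
    W=cv2.cvtColor(d["color"],cv2.COLOR_RGB2HSV)[:,:,2]>145
    print([o for o in rects(d,W,.11,100,3000) if 550<o[1]<720 and -50<o[2]<120],[o for o in rects(d,W,.06,100,3000) if 350<o[1]<480 and 120<o[2]<420])
E
```

```text
.4155,.352,.065,-180 rot [ 0.02 -0.01  0.23] shift [-0.0039 -0.0169  0.1195]
[(array([253., 167.]), 636.2, 29.8, 112, 33, -1.0), (array([238., 166.]), 635.5, 81.8, 113, 42, 3.1)] [(array([166., 237.]), 380.2, 362.3, 318, 28, 29.3)]
[] [(array([206., 129.]), 438.7, 356.2, 73, 70, -0.3)]
```

arm_command(
  deltas=[
    [[0,0,0],[-0.003,-0.017,0.03],0],
    [[0,0,0],[-0.003,-0.017,0.07],0],
    [[0,0,0],[-0.003,-0.017,0.1],0],
    [[0,0,0],[-0.003,-0.017,0.114],0],
    [[0,0,0],[-0.003,-0.017,0.119],0],
    [[0,0,0],[-0.003,-0.017,0.119],0],
    [[0,0,0],[-0.003,-0.017,0.119],-1],
    [[0,0,0],[-0.003,-0.017,0.119],-1],
    [[0,0,0],[-0.003,-0.017,0.119],-1],
    [[0,0,0],[-0.003,-0.017,0.119],-1],
    [[0,0,0],[-0.003,-0.017,0.119],-1],
  ],
)

```text
clock: 43.7
eef_pos: [0.4174, 0.3519, 0.0667]
ee_rot: [-0.0, 1.0, 0.001, 0.001]
wrist_force: [0.0, -3.3, 8.4]
opening: 0.013
finger_force: 63.2
```

arm_command(
  deltas=[
    [[0,0,0],[0,0,-0.04],-1],
    [[0,0,0],[0,0,-0.09],-1],
    [[0,0,0],[0,0,-0.125],-1],
    [[0,0,0],[0,0,-0.125],-1],
    [[0,0,0],[0,0,-0.125],-1],
  ],
)

```text
clock: 44.2
eef_pos: [0.4167, 0.3517, 0.1906]
ee_rot: [-0.0, 1.0, 0.001, 0.0]
wrist_force: [-0.3, -0.4, -5.2]
opening: 0.0126
finger_force: 61.6
```

```bash
python3 p.py .635,.1515,.188,-178.0
```

```text
.635,.1515,.188,-178.0 rot [-0.02 -0.03 -1.88] shift [0.2179 0.2006 0.0026]
```

arm_command(
  deltas=[
    [[0,0,0],[0,0.03,-0.025],-1],
    [[0,0,-1],[0,0.075,-0.03],-1],
    [[0,0,-2],[0.01,0.125,-0.03],-1],
    [[0,0,-2],[0.03,0.17,-0.03],-1],
    [[0,0,-2],[0.06,0.2,-0.03],-1],
    [[0,0,-2],[0.108,0.2006,-0.03],-1],
    [[0,0,-2],[0.156,0.2006,-0.03],-1],
    [[0,0,-2],[0.2,0.2006,-0.03],-1],
    [[0,0,-2],[0.2185,0.2006,-0.02],-1],
    [[0,0,-2],[0.2185,0.2006,0],-1],
    [[0,0,-2],[0.2185,0.2006,0.015],-1],
    [[0,0,-2],[0.2185,0.2006,0.022],-1],
    [[0,0,-2],[0.2185,0.2006,0.022],-1],
    [[0,0,-2],[0.2185,0.2006,0.022],-1],
  ],
)

```text
clock: 45.6
eef_pos: [0.6355, 0.1516, 0.1692]
ee_rot: [0.0, 1.0, 0.019, 0.0]
wrist_force: [0.1, -0.2, -3.4]
opening: 0.0127
finger_force: 61.4
```

```bash
python3 p.py .6357,.1515,.1185,-178.0;python3 - <<'E'
from h import *
r=shot("s");ims=[]
for n in("top","side"):
    d=r[n]
    u,v=proj(d,[[.6,.1,.1]])[0].astype(int); ims.append(cv2.resize(d["color"][v-50:v+50,u-66:u+67,::-1],(400,300),interpolation=cv2.INTER_CUBIC))
cv2.imwrite("pics/s.png",np.hstack(ims))
E
```

```text
.6357,.1515,.1185,-178.0 rot [ 0.   -0.04  0.12] shift [0.0001 0.0001 0.0507]
```

View pics/s.png

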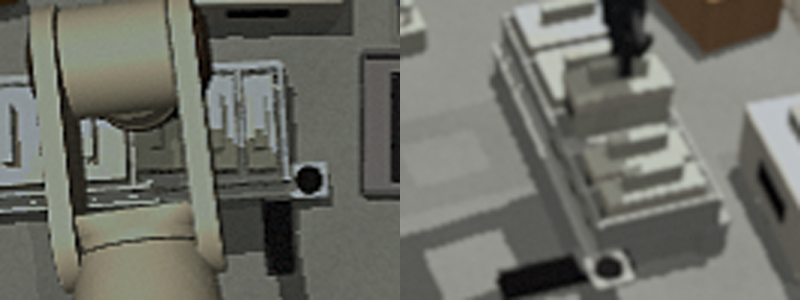

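Thin and mid are seated; thick is above its slot (side crop (620,90)). Lowering.

arm_command(
  deltas=[
    [[0,0,0],[0,0,0.01],-1],
    [[0,0,0],[0,0,0.02],-1],
    [[0,0,0],[0,0,0.03],-1],
    [[0,0,0],[0,0,0.04],-1],
    [[0,0,0],[0,0,0.047],-1],
    [[0,0,0],[0,0,0.049],-1],
    [[0,0,0],[0,0,0.049],-1],
  ],
)

```text
clock: 46.4
eef_pos: [0.6356, 0.1515, 0.1192]
ee_rot: [0.0, 1.0, 0.018, -0.0]
wrist_force: [-0.3, 0.2, -3.7]
opening: 0.0124
finger_force: 61.5
```

arm_command(
  deltas=[
    [[0,0,0],[0,0,0.0015],-1],
    [[0,0,0],[0,0,0.002],-1],
    [[0,0,0],[0,0,0.002],-1],
  ],
)

```text
clock: 46.7
eef_pos: [0.6357, 0.1515, 0.1177]
ee_rot: [0.0, 1.0, 0.018, 0.0]
wrist_force: [-0.0, 0.3, -3.9]
opening: 0.0127
finger_force: 61.4
```

arm_command(
  deltas=[
    [[0,0,0],[0,0,0.0015],-1],
    [[0,0,0],[0,0,0.002],-1],
    [[0,0,0],[0,0,0.002],-1],
    [[0,0,0],[0,0,0.002],-0.4],
    [[0,0,0],[0,0,0.002],-0.4],
    [[0,0,0],[0,0,0.002],-0.4],
  ],
)

```text
clock: 47.3
eef_pos: [0.6357, 0.1515, 0.1155]
ee_rot: [0.0, 1.0, 0.018, 0.0]
wrist_force: [0.1, -0.0, 0.4]
opening: 0.0256
finger_force: 0.0
```

arm_command(
  deltas=[
    [[0,0,0],[0,0,-0.03],-0.4],
    [[0,0,0],[0,0,-0.08],-0.4],
    [[0,0,0],[0,0,-0.12],-0.4],
    [[0,0,0],[-0.05,0,-0.12],0],
    [[0,0,0],[-0.1,0,-0.12],0],
    [[0,0,0],[-0.15,-0.05,-0.12],0],
    [[0,0,0],[-0.2,-0.1,-0.12],0],
    [[0,0,0],[-0.25,-0.15,-0.12],0],
    [[0,0,0],[-0.28,-0.2,-0.12],0],
    [[0,0,0],[-0.28,-0.25,-0.12],0],
    [[0,0,0],[-0.28,-0.25,-0.12],0],
    [[0,0,0],[-0.28,-0.25,-0.12],0],
  ],
)

```text
clock: 48.5
eef_pos: [0.3443, 0.3943, 0.2355]
ee_rot: [-0.0, 1.0, 0.02, -0.0]
wrist_force: [-0.3, 0.1, 1.1]
opening: 0.0426
finger_force: 0.0
```

```bash
python3 - <<'E'
from h import *
r=shot("t");ims=[]
for n in("top","side"):
    d=r[n]
    W=cv2.cvtColor(d["color"],cv2.COLOR_RGB2HSV)[:,:,2]>145
    print([o for o in rects(d,W,.11,100,3000) if 550<o[1]<720 and -50<o[2]<400])
    print([o for o in rects(d,d["color"].max(2)<50,.01,60,1500) if 300<o[1]<750 and -450<o[2]<50])
    u,v=proj(d,[[.58,.02,.05]])[0].astype(int); ims.append(cv2.resize(d["color"][v-60:v+60,u-80:u+80,::-1],(400,300),interpolation=cv2.INTER_CUBIC))
cv2.imwrite("pics/t.png",np.hstack(ims))
E
```

```text
[(array([170., 171.]), 624.3, 335.3, 120, 77, 2.6), (array([220., 168.]), 631.2, 150.2, 112, 52, -0.6), (array([196., 169.]), 628.0, 238.2, 121, 84, 1.6), (array([253., 167.]), 636.0, 27.8, 113, 33, 1.5), (array([239., 167.]), 636.3, 81.8, 115, 41, 2.6)]
[(array([369., 186.]), 562.0, -429.3, 127, 18, 9.8), (array([301., 168.]), 641.3, -160.7, 145, 32, -1.9)]
[(array([271., 144.]), 633.9, 184.0, 402, 148, -86.6)]
[(array([306., 309.]), 565.5, -431.8, 127, 14, 11.7), (array([300., 230.]), 644.3, -160.8, 142, 39, -1.3), (array([246., 200.]), 504.7, 7.1, 98, 45, 4.6)]
```

View pics/t.png

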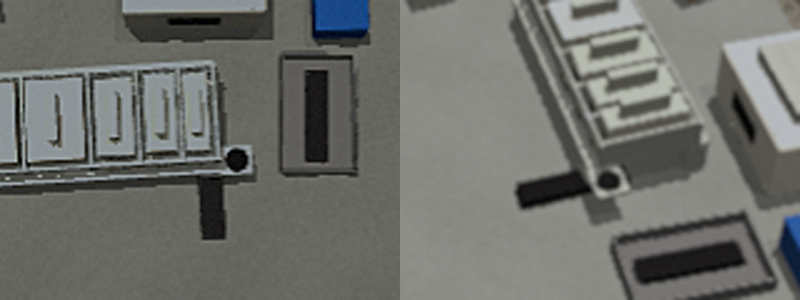

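All three boxes are seated (top crop (197–115,105)), the shim pack is under the foot (212,208), and two shims are in the tray (315,115). Handing in.

```bash
python3 -c "
from station import arm
print(arm.job_done())"
```

```text
the job is handed in; nothing more can be done
None
```

Job handed in with no verdict returned: by camera and force readings, three shims fill the gap under the foot, the pad was pressed to about 10 N, all three boxes are home in their slots, and the two leftover shims lie flat in the tray; one shim slipped while being picked up and nudged the jar by at most a few mm.

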